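Quarter-turn a clicking turntable and stand the lid beside its box

ROBOT

A 6-joint arm with a two-finger parallel gripper is mounted at the origin on the work surface. World frame = base frame: x ahead of the robot, y to its left, z up, the work surface at z = 0. Lengths are in m, angles in degrees, forces in N, time in s.
With the tool pointing down it reaches from about 0.35 to 0.725 m from the base axis. Payload 6 kg.
Tool frame: the origin (TCP) lies between the finger pads; the fingertips stand 11 mm ahead of it and the grasp point (between the pads) lies 8 mm behind it; z points along the fingers, y is the direction in which the jaws open and shut (so a half turn about z gives the same grasp; the last joint's range is limited). The gripper opens to 85 mm and grips with 20 to 120 N. Pads are 22 mm wide; open, the fingers measure 114 mm over their backs; the gripper's body (76 mm by 85 mm) begins 54 mm behind the grasp point. The pads swing forward as they close: fully open they stand 13 mm farther back than shut.
Start: joints at [83.004, 2.303, 4.859, 0, -92.561, -19.12], TCP at [0.264, 0.539, 0.242] pointing down, gripper open.
Joint ranges: [-146.85, 146.85], [-73.84, 115.35], [-62.03, 85.46], [-188.31, 113.3], [-161.28, -10.13], [-171.36, 171.36]. Speed limits (degrees/s): [147.25, 147.25, 172.46, 180, 180, 180].

INTERFACE

Orientations are given as [roll, pitch, yaw] about the fixed x, y, z axes, in that order (R = Rz(yaw) Ry(pitch) Rx(roll)).
In Python, from cell import get_state, vision, finish_job gives the robot as it stands.
- The arm moves only by the tool move_arm, never from a script. Its argument "steps" is one flat list of numbers, 7 for each row, row after row: the turn, a rotation vector about the tool's x, y, z in degrees, then the shift along the tool's x, y, z in m, then the opening in per cent of the stroke, from 0 (shut) to 100 (fully open). A call has 1 to 8 rows; each row is the pose to reach, as a shift and turn from the pose measured when the call began, along the tool's axes at that moment; what a row does not reach only later rows make up. A row lasts 1/10 s, in which the tool goes at most 50 mm and 8.59 degrees, less where a joint would pass 70% of its speed; a pose out of reach is approached as far as the arm can. A call with a gripper value outside its range is refused whole. The fingers move at their own pace and stop on an object; "squeeze" is the grip in N (left out, the last holds). Time passes only in rows, so rows that repeat a pose let the fingers close. It gives the time, the measured TCP pose, the force and the opening at its end, in the units of the state.
- get_state(): the state, without advancing time (a new reading comes with each control period).
- vision.read_camera(name): name is "scene" or "side" or "wrist"; returns (picture, depth): 480x640x3 uint8, blue, green, red; 480x640 float32, m along the optical axis (not along the pixel's ray), 0 where there is no reading.
- vision.camera_params(name): a dict with "fx", "fy", "cx", "cy" (pixels), "R" (3x3) and "t" (3): a world point X has camera coordinates R X + t; the wrist camera has in their place "T_tool_cam" (4x4, takes a point from camera to tool coordinates, whose origin is the TCP and whose axes are the flange's). Camera axes: x right, y down, z forward; pixel columns grow to the right and rows downward; lengths in m; the calibration is good to about 2 mm. A picture is of the moment at which its call begins: read the wrist's pose just before it. camera_params takes no time and is no camera call.
- finish_job(): hands the job in, once; it reports no verdict.
The state is a dict: "time": time; "joint_pos": joint angles; "qvel": joint speeds; "tau": joint torques, N m; "position": TCP position; "ee_rot": TCP orientation; "contact_force": force on the tool from outside, world axes, zero at the start; "wrist_torque": the same for the moment, N m; "opening": opening from 0.0 (shut) to 1.0 (fully open).
Only numpy, scipy, OpenCV 4.12 (cv2) and the standard library are available. Lean on these libraries where they do the work, as an engineer would, in place of code of your own. Each camera call takes 0.05 s, during which the arm holds its last target.

TASK

Turn the brass turntable exactly three clicks clockwise (seen from above) from where it rests now, without going past the third click. Then stand the ebony lid upright on one of its long edges on the turntable, in the middle of the bay between the striped box and the low dark rail, square to the box with the lid's bar facing outward away from the box, and let go. The sloping wooden rest is there for changing your hold on the lid; leave the drawer insert, the brass feet and the oil bottle where they are.

Things in the scene. Friction and masses are not known exactly. Their poses are not given: they have to be found in the camera images.
- turntable (a joint): Angle (rad) of the turntable, growing as it turns CLOCKWISE seen from above. It has a click (detent) every 0.5236 rad (30 deg), at multiples of 0.5236, and rests in one of the clicks -1, 0 or +1 at the start . A click takes about 0.15 N m to leave; past halfway it snaps into the next one by itself. Stops at -1.4 and 2.95 rad.
- grip_bar (a point): Centre of the wooden grip bar on top of the striped yosegi box that is fixed on the centre of the turntable, on the turning axis. The bar is 70 mm long along this point's x, 18 mm wide along y, 26 mm tall; its top is 13 mm above this point and the box's top 13 mm below. Axes turn with the turntable; z up. The box is 120 (x) x 90 (y) x 50 mm tall, in brown and cream stripes.
- plate_top (a point): Point on the turning axis at the upper face of the brass plate (230 mm across, 35 mm above the counter), same axes as grip_bar, turning with the plate. The box's flank next to the bay is the plane y = +45 mm and rises 50 mm above the plate.
- bay (a point): Middle of the bay on the plate's upper face, 64 mm from the axis on the +y side of the plate (same axes as plate_top). The bay is the 38 mm wide strip from the box's flank (y = 45 mm) to the inside of a low dark wooden rail (y = 83 mm, 6 mm thick, 8 mm tall, 100 mm long along x). The plate has one engraved line per click at its edge.
- rim_mark (a point): A point on the plate's upper face on its +x side, 100 mm from the axis; it only follows the turning.
- lid: Ebony lid, about 0.2 kg (varies): a flat slab 120 mm long (its x) x 90 mm wide (its y) x 14 mm thick (its z), with a bar on its upper face, 70 mm long along x, 18 mm wide along y, 24 mm tall, in the middle. Origin: centre of the flat underside; z points out of the underside through the bar. It starts lying flat on the counter, bar up, at any yaw. Stood on a long edge it is 90 mm tall.
- lid_bar (a point): Middle of the top of the lid's bar, 38 mm from the underside (same axes as the lid).
- rest: Sloping rest of pale wood, fixed on the counter, 110 mm wide (its y); origin on the counter in the middle of its foot plate (x from -50 to +40 mm, 8 mm thick). Its sloping board rises at 45 degrees towards its +x (roughly the robot's right, -y) and is 100 mm wide; a lip at the low end stops what is laid on it. Nothing else supports the lid: seen from +x, under the overhanging top of the lid, there is room for a finger.
- rest_seat (a point): Middle of the corner line between sloping board and lip (same axes as the rest), 30 mm to the -x side of the rest's origin, 18 mm above the counter. From it the board runs 48 mm up the slope; the lip (8 mm thick) stands 10 mm proud of the board. A lid laid here, bar up, with a long edge against the lip covers 0 to 90 mm up the slope, so its upper 42 mm overhang freely and can be pinched over the 14 mm thickness; its bar then covers 36 to 54 mm up the slope.
- insert: Drawer insert of pale magnolia: open box 110 x 80 x 35 mm tall on the counter, origin at the centre of its underside. Leave alone.
- foot_a: Domed brass box foot, 60 mm across, 35 mm tall, origin at the centre of its underside. Leave alone.
- foot_b: Another domed brass foot of the same size. Leave alone.
- oil_bottle: Closed amber bottle of finishing oil, 56 mm across, 150 mm tall, standing, origin at the centre of its underside. Leave alone.

How it is judged:
By the outcome, as a careful person would: the job done as asked, in the order asked, and still so for the second after the job is handed in, with the robot touching nothing.
It also fails if it takes over 72 s, if anything falls off the work surface, if the arm or the gripper's body presses on something with over 40 N, if the wrist force passes 120 N, or if a joint passes its speed limit or range.

## Working session

There is one attempt and no reset: what is moved stays moved. The work goes in short steps, Python scripts to look and compute and a tool call to move; the robot and the scene stay as the last step left them, time stands still between calls to the robot, and variables do not carry over. Pictures are saved under pics/ and viewed, and the job is handed in when it is done.

Besides the shell and the picture viewer there is one more tool, called after "Call:" in YAML: its name, and indented under it one key for each argument. move_arm: Moves the arm, as the interface text tells. Its arguments: {"type":"object","properties":{"steps":{"type":"array","items":{"type":"number"}},"squeeze":{"type":"number"}},"required":["steps"]}

```bash
ls -la; mkdir -p pics
python3 - <<'E'
from cell import get_state, vision
import cv2, numpy as np
print(get_state())
for n in ["scene","side","wrist"]:
    im,d=vision.read_camera(n); cv2.imwrite(f"pics/{n}0.png",im); np.save(f"pics/{n}0.npy",d)
    print(n,vision.camera_params(n))
E
```

```text
total 12
drwxr-xr-x  3 agent agent 4096 Dec  6 03:58 .
drwxr-xr-x 23 root  root  4096 Dec  6 03:58 ..
drwxr-xr-x  2 agent agent 4096 Dec  6 03:58 pics
{'time': 0.0, 'joint_pos': array([ 8.30057454e+01,  2.33812382e+00,  4.80368732e+00, -2.88589248e-02,
       -9.25610344e+01, -1.91196967e+01]), 'qvel': array([ 0.04055173,  0.05845053, -0.04347588,  0.02348401,  0.12384068,
       -0.00859769]), 'tau': array([-4.26878323e-04, -3.68198061e+01,  3.47418952e+01,  6.93283081e+00,
       -5.35115149e-03, -6.05876266e-06]), 'position': array([0.26387071, 0.53852486, 0.24128933]), 'ee_rot': array([ 1.79900352e+02, -4.02895037e-03, -2.61126823e+01]), 'contact_force': array([-0.04199808, -0.06014245, -0.07516674]), 'wrist_torque': array([ 0.02847627,  0.03623769, -0.06261063]), 'opening': 0.999083777014035}
scene {'fx': 570.6119515967572, 'fy': 570.6119515967572, 'cx': 313.14803824195053, 'cy': 241.64333067077595, 'R': array([[-0.03448007,  0.99923207, -0.0186116 ],
       [ 0.56626209,  0.00418802, -0.8242146 ],
       [-0.82350372, -0.03895802, -0.56597164]]), 't': array([ 0.08353845, -0.2085912 ,  1.79901286])}
side {'fx': 457.493203136332, 'fy': 457.493203136332, 'cx': 312.88972170077716, 'cy': 242.72762998284796, 'R': array([[-0.99928544, -0.03523201, -0.01368598],
       [-0.01760192,  0.75421878, -0.65638724],
       [ 0.03344806, -0.65567731, -0.7543    ]]), 't': array([0.52189525, 0.1109107 , 0.90033208])}
wrist {'fx': 344.73066278072463, 'fy': 344.73066278072463, 'cx': 313.1368470163148, 'cy': 246.02326824692335, 'T_tool_cam': array([[-8.31326393e-04, -9.60661065e-01, -2.77722213e-01,
         7.10521433e-02],
       [ 9.99999265e-01, -1.04376401e-03,  6.17083036e-04,
         3.00888445e-04],
       [-8.82684098e-04, -2.77721496e-01,  9.60661226e-01,
        -1.31340497e-01],
       [ 0.00000000e+00,  0.00000000e+00,  0.00000000e+00,
         1.00000000e+00]])}
```

View pics/scene0.png

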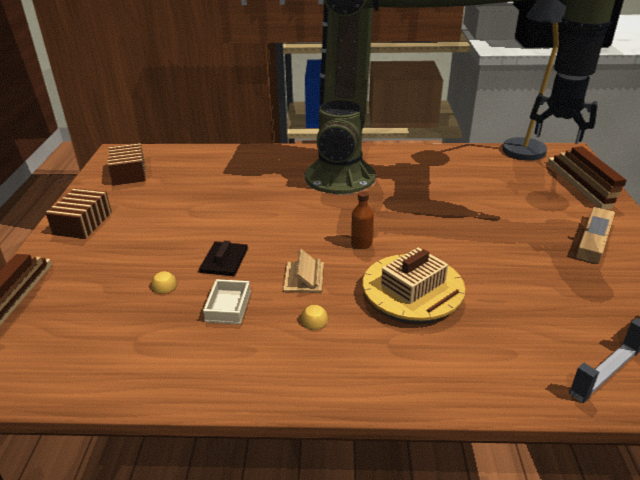

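View pics/side0.png

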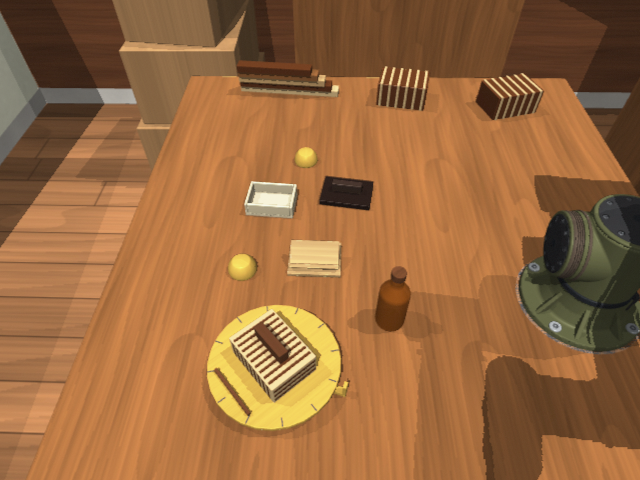

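View pics/wrist0.png

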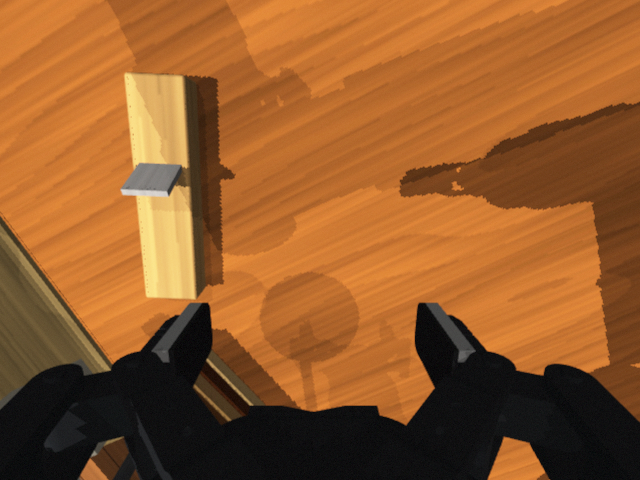

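The scene view shows the turntable at about (414,288), lid at (223,258), rest at (304,272), bottle at (362,225), insert at (228,302) and feet at (164,282) and (314,316). The side view shows the same things, with the rail at (232,392) and a brass pointer at (342,388).

```bash
cat > h.py <<'E'
import numpy as np, cv2
from cell import get_state, vision
from scipy.spatial.transform import Rotation as Ro
def cam(n):
    p=vision.camera_params(n)
    if n=="wrist":
        s=get_state(); T=np.eye(4);T[:3,:3]=Ro.from_euler('xyz',s['ee_rot'],degrees=True).as_matrix();T[:3,3]=s['position']
        W=T@np.array(p['T_tool_cam']); R=W[:3,:3].T; t=-R@W[:3,3]
    else: R,t=np.array(p['R']),np.array(p['t'])
    K=np.array([[p['fx'],0,p['cx']],[0,p['fy'],p['cy']],[0,0,1]])
    return K,R,t
def cloud(c,d):
    K,R,t=c; v,u=np.mgrid[:d.shape[0],:d.shape[1]]
    C=np.stack([(u-K[0,2])/K[0,0]*d,(v-K[1,2])/K[1,1]*d,d],-1)
    return (C-t)@R
def onplane(c,uv,z):
    K,R,t=c; uv=np.atleast_2d(uv).astype(float)
    r=np.c_[(uv[:,0]-K[0,2])/K[0,0],(uv[:,1]-K[1,2])/K[1,1],np.ones(len(uv))]@R
    o=-R.T@t; s=(z-o[2])/r[:,2]; return o+s[:,None]*r
def proj(c,X):
    K,R,t=c; x=(np.atleast_2d(X)@R.T+t)@K.T; return x[:,:2]/x[:,2:]
E
python3 - <<'E'
from h import *
for n in ["scene","side"]:
    im=cv2.imread(f"pics/{n}0.png");d=np.load(f"pics/{n}0.npy");c=cam(n);P=cloud(c,d)
    Z=P[...,2]
    ok=d>0
    print(n,"table z",np.median(Z[ok&(abs(Z)<.03)]))
    hsv=cv2.cvtColor(im,cv2.COLOR_BGR2HSV)
    # brass
    m=cv2.inRange(hsv,(20,120,90),(35,255,255))
    k,l,s,ce=cv2.connectedComponentsWithStats(m)
    for i in range(1,k):
        if s[i,4]>60:
            q=P[(l==i)&ok]; print("brass",s[i],ce[i].round(1),q.min(0).round(3),q.max(0).round(3),np.median(q,0).round(3))
    m=((im.max(-1)<45)&ok).astype(np.uint8)
    k,l,s,ce=cv2.connectedComponentsWithStats(m)
    for i in range(1,k):
        if s[i,4]>100 and np.median(P[(l==i)],0)[2]<.1:
            q=P[(l==i)&ok]; print("dark",s[i],ce[i].round(1),q.min(0).round(3),q.max(0).round(3),np.median(q,0).round(3))
im=cv2.imread("pics/side0.png")
cv2.imwrite("pics/sc1.png",cv2.resize(im[290:440,190:370],None,fx=4,fy=4,interpolation=cv2.INTER_CUBIC))
cv2.imwrite("pics/sc2.png",cv2.resize(im[160:290,220:400],None,fx=4,fy=4,interpolation=cv2.INTER_CUBIC))
E
```

```text
scene table z -0.0014868370460880422
brass [ 363  255  102   65 2347] [414.2 293.9] [ 0.47   0.051 -0.001] [0.699 0.277 0.083] [0.631 0.163 0.033]
brass [153 272  23  20 315] [164.4 280.9] [ 0.539 -0.439  0.001] [ 0.586 -0.39   0.036] [ 0.568 -0.411  0.024]
brass [303 305  24  24 345] [315.8 315.1] [ 0.654 -0.082  0.001] [ 0.702 -0.032  0.036] [ 0.683 -0.053  0.026]
dark [   0    0   51  185 4336] [ 15.3 102.2] [-1.829 -1.907 -0.665] [-1.133 -1.853  0.19 ] [-1.571 -1.882 -0.364]
dark [ 268   43   19  100 1299] [277.5  91.5] [-1.127 -0.301 -0.385] [-0.762 -0.235  0.2  ] [-0.816 -0.297 -0.036]
dark [285  54   7  53 252] [288.3  78. ] [-1.213 -0.262 -0.222] [-1.159 -0.235  0.036] [-1.185 -0.25  -0.081]
dark [503 146  41  14 200] [521.  155.1] [-0.202  0.55  -0.005] [-0.102  0.67   0.02 ] [-0.12   0.592  0.008]
dark [566 149  59  42 515] [592.3 170. ] [-0.036  0.696  0.051] [0.199 0.78  0.089] [0.101 0.728 0.071]
dark [554 156  61  47 344] [582.2 181.1] [-0.074  0.679  0.016] [0.205 0.767 0.038] [0.088 0.714 0.026]
dark [ 47 215  38  23 617] [ 65.5 225.9] [ 0.329 -0.787 -0.002] [ 0.364 -
[... 800 characters left out ...]
]
side table z -0.00025719122125726884
brass [295 147  22  21 354] [305.6 157.5] [ 0.529 -0.435 -0.002] [ 0.583 -0.387  0.035] [ 0.555 -0.402  0.023]
brass [229 254  27  26 577] [241.8 266.8] [ 0.644 -0.076  0.   ] [ 0.697 -0.027  0.037] [ 0.669 -0.044  0.025]
brass [ 207  305  141  125 8323] [276.1 373.8] [ 0.456  0.051 -0.003] [0.698 0.279 0.087] [0.569 0.201 0.035]
dark [323 183  47  14 296] [346.7 190.1] [ 0.398 -0.316  0.01 ] [ 0.508 -0.27   0.035] [ 0.451 -0.285  0.016]
dark [320 198  50  12 191] [344.  204.2] [ 0.4   -0.266  0.   ] [ 0.514 -0.238  0.016] [ 0.458 -0.249  0.008]
dark [609 311   9  28 127] [613.8 324.3] [-0.033  0.063  0.012] [-0.017  0.092  0.057] [-0.025  0.074  0.029]
```

View pics/sc1.png

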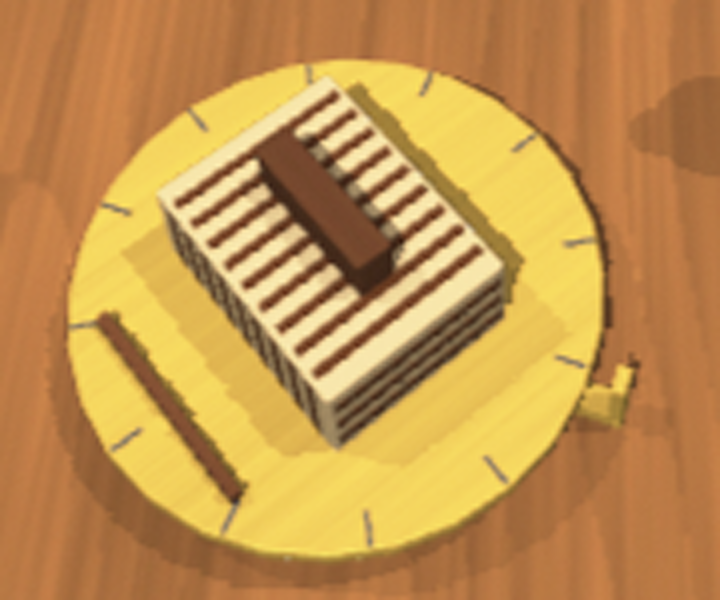

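View pics/sc2.png

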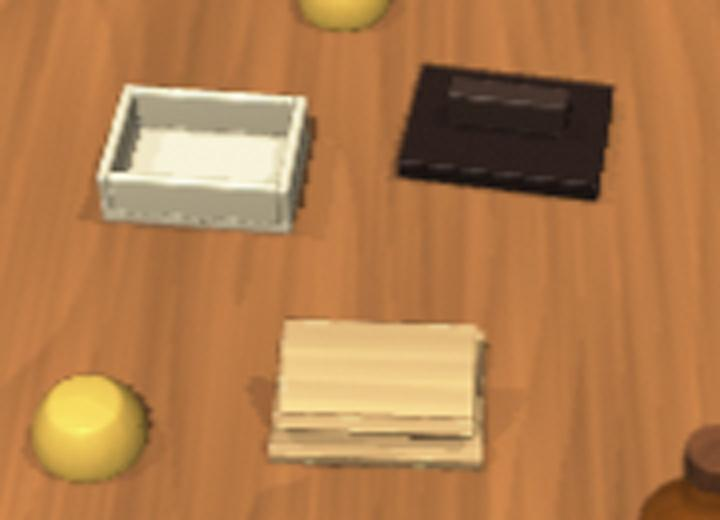

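Run:
```python
from h import *
def rect(q):
    r=cv2.minAreaRect((q[:,:2]*1000).astype(np.float32)); return [np.round(x,1) for x in r]
for n in ["scene","side"]:
    im=cv2.imread(f"pics/{n}0.png");d=np.load(f"pics/{n}0.npy");c=cam(n);P=cloud(c,d)
    P[d==0]=9
    def sel(x0,x1,y0,y1,z0,z1):
        m=(P[...,0]>x0)&(P[...,0]<x1)&(P[...,1]>y0)&(P[...,1]<y1)&(P[...,2]>z0)&(P[...,2]<z1)
        return cv2.morphologyEx(m.astype(np.uint8),cv2.MORPH_OPEN,np.ones((2,2)))>0
    for nm,b in dict(boxtop=(.45,.72,.04,.29,.079,.092),grip=(.45,.72,.04,.29,.1,.125),plate=(.45,.72,.04,.29,.03,.04),lidtop=(.36,.55,-.37,-.2,.009,.02),lidbar=(.36,.55,-.37,-.2,.03,.045),rest=(.45,.65,-.17,-.02,.01,.1),bottle=(.3,.55,-.0,.15,.08,.2),ins=(.5,.7,-.36,-.2,.02,.05)).items():
        m=sel(*b); q=P[m]
        if len(q)<5: print(n,nm,len(q));continue
        print(n,nm,len(q),rect(q),"z",np.percentile(q[:,2],[5,50,95]).round(4),q.min(0).round(3),q.max(0).round(3))
```

```text
scene boxtop 1093 [array([4798.2, 4543.3]), array([12249. ,   176.2]), np.float64(45.9)] z [0.078  0.0835 0.0883] [0.513 0.093 0.034] [9. 9. 9.]
scene grip 224 [array([4778.7, 4543. ]), array([12275.7,   203.3]), np.float64(45.6)] z [0.0966 0.1077 0.1112] [ 0.412  0.136 -0.004] [9. 9. 9.]
scene plate 2819 [array([4701.5, 4589.6]), array([12314.6,   257.4]), np.float64(46.9)] z [0.0301 0.0334 0.0374] [ 0.476  0.052 -0.004] [9. 9. 9.]
scene lidtop 793 [array([4729.6, 4305.1]), array([12692.1,   158. ]), np.float64(47.0)] z [0.0075 0.0123 0.0161] [ 0.382 -0.341 -0.005] [9. 9. 9.]
scene lidbar 143 [array([4719.4, 4325.2]), array([12676.8,    91.3]), np.float64(47.1)] z [0.0218 0.0345 0.0384] [ 0.372 -0.302 -0.   ] [9. 9. 9.]
scene rest 700 [array([4764.2, 4427. ]), array([12466. ,   126.3]), np.float64(46.6)] z [0.0074 0.0267 0.0489] [ 0.447 -0.104 -0.002] [9. 9. 9.]
scene bottle 471 [array([4662.8, 4440.8]), array([12582. ,   290.6]), np.float64(45.1)] z [0.0769 0.1012 0.1477] [ 0.12   0.031 -0.004] [9. 9. 9.]
scene ins 626 [array([4817.7, 4328.4]), array([12539.4,   157.5]), np.float64
[... 530 characters left out ...]
 4350. ]), array([12703.3,   141.2]), np.float64(47.7)] z [0.0075 0.0134 0.0172] [ 0.385 -0.339 -0.005] [9. 9. 9.]
side lidbar 210 [array([ 449. , -301.3]), array([42.4, 68.2]), np.float64(81.6)] z [0.0276 0.0362 0.0393] [ 0.414 -0.318  0.013] [ 0.485 -0.276  0.041]
side rest 1385 [array([4766.9, 4403.8]), array([12496.3,   139.7]), np.float64(46.7)] z [0.0086 0.0293 0.0488] [ 0.47  -0.132 -0.003] [9. 9. 9.]
side bottle 967 [array([4669.9, 4463.3]), array([12542.5,    92.1]), np.float64(45.9)] z [0.0786 0.1046 0.15  ] [ 0.327 -0.064 -0.004] [9. 9. 9.]
side ins 678 [array([4759.9, 4362.9]), array([12566.2,   130.8]), np.float64(48.2)] z [0.0156 0.0276 0.0353] [ 0.573 -0.324 -0.001] [9. 9. 9.]
```

Run:
```python
from h import *
def rect(q):
    r=cv2.minAreaRect((q[:,:2]*1000).astype(np.float32)); return [np.round(x,1) for x in r]
for n in ["scene","side"]:
    im=cv2.imread(f"pics/{n}0.png");d=np.load(f"pics/{n}0.npy");c=cam(n);P=cloud(c,d)
    P[d==0]=9
    def sel(x0,x1,y0,y1,z0,z1):
        m=(P[...,0]>x0)&(P[...,0]<x1)&(P[...,1]>y0)&(P[...,1]<y1)&(P[...,2]>z0)&(P[...,2]<z1)
        return m&(cv2.filter2D(m.astype(np.float32),-1,np.ones((3,3),np.float32))>=4)
    for nm,b in dict(boxtop=(.45,.72,.04,.29,.080,.09),grip=(.45,.72,.04,.29,.105,.125),plate=(.45,.72,.04,.29,.03,.04),lidtop=(.36,.55,-.37,-.2,.009,.02),lidbar=(.36,.55,-.37,-.2,.033,.045),rest=(.45,.65,-.17,-.02,.01,.1),resthi=(.45,.65,-.17,-.02,.045,.1),foot=(.45,.65,-.17,-.02,.004,.0105),bottle=(.3,.55,-.0,.15,.03,.2),ins=(.5,.7,-.36,-.2,.03,.05),fa=(.52,.62,-.45,-.37,.015,.04),fb=(.63,.72,-.09,-.01,.015,.04)).items():
        m=sel(*b); q=P[m]
        if len(q)<5: print(n,nm,len(q));continue
        print(n,nm,len(q),rect(q),"z",np.percentile(q[:,2],[5,50,95]).round(4),q.min(0).round(3),q.max(0).round(3))
```

```text
scene boxtop 1052 [array([583.4, 164.6]), array([ 92.3, 123.1]), np.float64(42.2)] z [0.0809 0.0836 0.0867] [0.514 0.091 0.08 ] [0.656 0.236 0.09 ]
scene grip 184 [array([582.3, 164.4]), array([20.8, 71.7]), np.float64(41.2)] z [0.1058 0.1091 0.1117] [0.552 0.134 0.105] [0.611 0.195 0.113]
scene plate 2843 [array([591.9, 160.1]), array([228.1, 216.2]), np.float64(66.7)] z [0.031  0.0335 0.0368] [0.47 0.05 0.03] [0.699 0.279 0.04 ]
scene lidtop 813 [array([ 451.7, -291.8]), array([ 91.7, 125.1]), np.float64(81.8)] z [0.0097 0.0125 0.0157] [ 0.384 -0.345  0.009] [ 0.52  -0.24   0.019]
scene lidbar 116 [array([ 451.3, -291.8]), array([19.4, 70.8]), np.float64(80.3)] z [0.0335 0.036  0.0393] [ 0.415 -0.304  0.033] [ 0.487 -0.278  0.042]
scene rest 702 [array([520.5, -77.1]), array([ 52.8, 109.6]), np.float64(89.0)] z [0.0158 0.0292 0.049 ] [ 0.465 -0.104  0.01 ] [ 0.575 -0.05   0.053]
scene resthi 111 [array([521.2, -96.4]), array([ 12.5, 101.5]), np.float64(87.9)] z [0.0454 0.0477 0.0514] [ 0.471 -0.103  0.045] [ 0.572 -0.089  0.053]
scene foot 461 [array([522.2, -87.7]), array([ 89.9, 
[... 1774 characters left out ...]
array([198. ,  78.7]), np.float64(21.4)] z [0.005  0.0076 0.0098] [ 0.468 -0.129  0.004] [ 0.648 -0.04   0.01 ]
side bottle 2679 [array([450.,  95.]), array([210.3, 102. ]), np.float64(7.8)] z [0.0331 0.0411 0.1484] [0.349 0.036 0.03 ] [0.55  0.15  0.152]
side ins 378 [array([ 630.5, -252.4]), array([ 83.4, 110.8]), np.float64(85.5)] z [0.031  0.0339 0.0365] [ 0.574 -0.297  0.03 ] [ 0.687 -0.207  0.038]
side fa 261 [array([ 556.9, -414. ]), array([47.3, 51.9]), np.float64(87.9)] z [0.0168 0.027  0.0334] [ 0.531 -0.438  0.015] [ 0.583 -0.39   0.035]
side fb 469 [array([671.4, -52.4]), array([55. , 48.6]), np.float64(18.6)] z [0.0171 0.028  0.0337] [ 0.646 -0.081  0.015] [ 0.7   -0.028  0.037]
```

```bash
cat >> h.py <<'E'
def rel(p,Rt,s=None):
    s=s or get_state(); R=Ro.from_euler('xyz',s['ee_rot'],degrees=True).as_matrix()
    rv=Ro.from_matrix(R.T@Rt).as_rotvec(degrees=True); sh=R.T@(np.array(p)-s['position'])
    print("rot",rv.round(2),"|",np.linalg.norm(rv).round(1),"shift",sh.round(4),"|",np.linalg.norm(sh).round(4)); return rv,sh
def down(psi): return Ro.from_euler('xyz',[180,0,psi],degrees=True).as_matrix()
def axes(x,z):
    x=np.array(x,float);z=np.array(z,float);z/=np.linalg.norm(z);x-=z*(x@z);x/=np.linalg.norm(x)
    return np.c_[x,np.cross(z,x),z]
import json,os
def log():
    s=get_state(); L=json.load(open('log.json')) if os.path.exists('log.json') else []
    L.append([list(s['joint_pos']),list(s['position']),list(s['ee_rot'])]); json.dump(L,open('log.json','w'))
    print('t',round(s['time'],2),'j',s['joint_pos'].round(1),'p',s['position'].round(4),'r',s['ee_rot'].round(2),'F',s['contact_force'].round(1),'op',round(s['opening'],3)); return s
E
python3 - <<'E'
from h import *
s=log(); rel([.5836,.1645,.20],down(-48.2))
E
```

```text
t 0.15 j [ 83.    2.3   4.8  -0.  -92.6 -19.1] p [0.264  0.5386 0.2415] r [ 1.7992e+02 -1.0000e-02 -2.6110e+01] F [ 0.9  0.1 -0.4] op 1.003
rot [ 8.000e-02 -2.000e-02  2.209e+01] | 22.1 shift [0.4517 0.1951 0.0418] | 0.4938
```

Call:
move_arm:
  steps: [0,0,22,0.45,0.195,0.04,60,0,0,22,0.45,0.195,0.04,60,0,0,22,0.45,0.195,0.04,60,0,0,22,0.45,0.195,0.04,60,0,0,22,0.45,0.195,0.04,60,0,0,22,0.45,0.195,0.04,60,0,0,22,0.45,0.195,0.04,60,0,0,22,0.45,0.195,0.04,60]
  squeeze: 60

```text
time: 0.95
position: [0.5235, 0.2335, 0.2092]
ee_rot: [179.9, -0.0, -48.1]
contact_force: [0.8, 0.1, 0.3]
opening: 0.595
```

Run:
```python
from h import *
s=log(); rel([.5836,.1645,.20],down(-48.2))
```

```text
t 0.95 j [ 44.1  -1.8  -2.7   0.  -89.2  -2.2] p [0.5235 0.2335 0.2092] r [ 1.7994e+02 -2.0000e-02 -4.8100e+01] F [0.8 0.1 0.3] op 0.595
rot [ 0.06 -0.02  0.1 ] | 0.1 shift [0.0915 0.0013 0.0092] | 0.092
```

Call:
move_arm:
  steps: [0,0,0,0.091,0.001,0.009,60,0,0,0,0.091,0.001,0.009,60,0,0,0,0.091,0.001,0.009,60,0,0,0,0.091,0.001,0.009,60]

```text
time: 1.35
position: [0.5837, 0.164, 0.1993]
ee_rot: [179.8, 0.0, -48.2]
contact_force: [0.3, 1.8, 0.6]
opening: 0.6
```

```bash
cat > meas.py <<'E'
from h import *
def rect(q):
    r=cv2.minAreaRect((q[:,:2]*1000).astype(np.float32)); return [np.round(x,1) for x in r]
def shot(n,name):
    c=cam(n); im,d=vision.read_camera(n); cv2.imwrite(f"pics/{name}.png",im); P=cloud(c,d); P[d==0]=9; return im,P,c
def sel(P,x0,x1,y0,y1,z0,z1):
    m=(P[...,0]>x0)&(P[...,0]<x1)&(P[...,1]>y0)&(P[...,1]<y1)&(P[...,2]>z0)&(P[...,2]<z1)
    return m&(cv2.filter2D(m.astype(np.float32),-1,np.ones((3,3),np.float32))>=4)
def rep(P,D):
    for nm,b in D.items():
        q=P[sel(P,*b)]
        if len(q)>5: print(nm,len(q),rect(q),"z",np.percentile(q[:,2],[5,50,95]).round(4))
        else: print(nm,len(q))
E
python3 - <<'E'
from meas import *
s=log(); im,P,c=shot("wrist","w1")
rep(P,dict(boxtop=(.45,.72,.04,.29,.080,.09),grip=(.45,.72,.04,.29,.105,.125),plate=(.45,.72,.04,.29,.03,.04)))
E
```

```text
t 1.35 j [ 34.6   3.3   1.5   0.  -88.3   7.2] p [0.5837 0.164  0.1993] r [179.85   0.   -48.23] F [0.3 1.8 0.6] op 0.6
boxtop 15901 [array([581.5, 163.2]), array([ 91.1, 120.1]), np.float64(41.9)] z [0.0837 0.0849 0.0861]
grip 2633 [array([581.8, 162.9]), array([18. , 69.2]), np.float64(42.1)] z [0.1092 0.1106 0.1117]
plate 30108 [array([581.5, 162. ]), array([229.5, 226.2]), np.float64(3.1)] z [0.0337 0.0348 0.036 ]
```

View pics/w1.png

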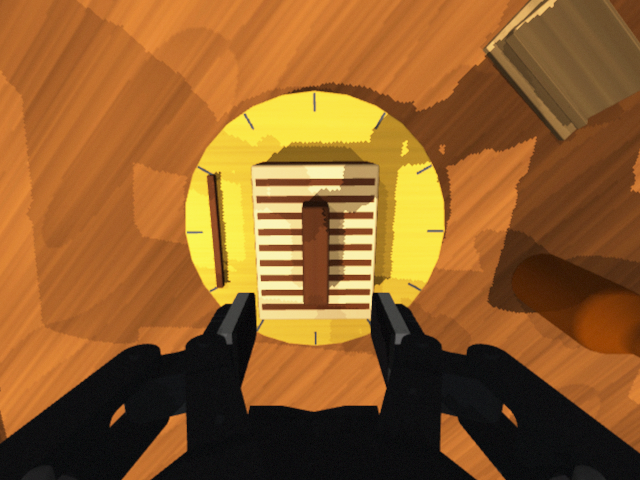

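The wrist view shows the grip bar upright at (315,255), between the fingers, and the rail on the left at (216,230). All three cameras agree to within 2 mm and give 42.0°, so I'll descend and grip the bar.

Call:
move_arm:
  steps: [0,0,0,0,0,0.04,55,0,0,0,0,0,0.07,55,0,0,0,0,0,0.09,55,0,0,0,0,0,0.1,55,0,0,0,0,0,0.1,55,0,0,0,0,0,0.1,55]

```text
time: 2.0
position: [0.5837, 0.1656, 0.1014]
ee_rot: [180.0, -0.1, -48.1]
contact_force: [0.1, -0.4, 0.7]
opening: 0.552
```

Run:
```python
from h import *
s=log(); rel([.5825,.1638,.099],down(-48))
```

```text
t 2.0 j [ 34.8   5.   -7.1   0.1 -77.9   7.1] p [0.5837 0.1656 0.1014] r [ 1.800e+02 -6.000e-02 -4.807e+01] F [ 0.1 -0.4  0.7] op 0.552
rot [ 0.   -0.06 -0.07] | 0.1 shift [0.0006 0.0021 0.0024] | 0.0032
```

Call:
move_arm:
  steps: [0,0,0,0,0.002,0.001,30,0,0,0,0,0.002,0.001,0,0,0,0,0,0.002,0.001,0,0,0,0,0,0.002,0.001,0,0,0,0,0,0.002,0.001,0,0,0,0,0,0.002,0.001,0]

```text
time: 2.6
position: [0.5818, 0.1638, 0.1022]
ee_rot: [180.0, -0.1, -48.1]
contact_force: [-6.8, -1.4, 6.2]
opening: 0.191
```

Run:
```python
from h import *
s=log()
```

```text
t 2.6 j [ 34.7   4.6  -7.4   0.1 -78.    7.2] p [0.5818 0.1638 0.1022] r [ 1.7997e+02 -8.0000e-02 -4.8070e+01] F [-6.8 -1.4  6.2] op 0.191
```

Call:
move_arm:
  steps: [0,0,6,0,0,0,0,0,0,12,0,0,0,0,0,0,18,0,0,0,0,0,0,24,0,0,0,0,0,0,30,0,0,0,0,0,0,36,0,0,0,0,0,0,42,0,0,0,0,0,0,48,0,0,0,0]

```text
time: 3.4
position: [0.5816, 0.1637, 0.1022]
ee_rot: [-180.0, -0.1, -96.3]
contact_force: [-1.1, -0.6, -1.1]
opening: 0.196
```

Run:
```python
from meas import *
s=log(); print(s['wrist_torque'])
im,P,c=shot("side","s1")
rep(P,dict(boxtop=(.45,.72,.04,.29,.080,.09)))
cv2.imwrite("pics/s1c.png",cv2.resize(im[230:440,180:400],None,fx=3,fy=3))
```

```text
t 3.4 j [ 34.7   4.6  -7.4   0.1 -78.  -41.1] p [0.5816 0.1637 0.1022] r [-1.7999e+02 -7.0000e-02 -9.6330e+01] F [-1.1 -0.6 -1.1] op 0.196
[-0.11491648  0.28421177  0.01980311]
boxtop 2047 [array([585.1, 172.1]), array([107. ,  91.7]), np.float64(84.3)] z [0.0826 0.0851 0.0871]
```

View pics/s1c.png

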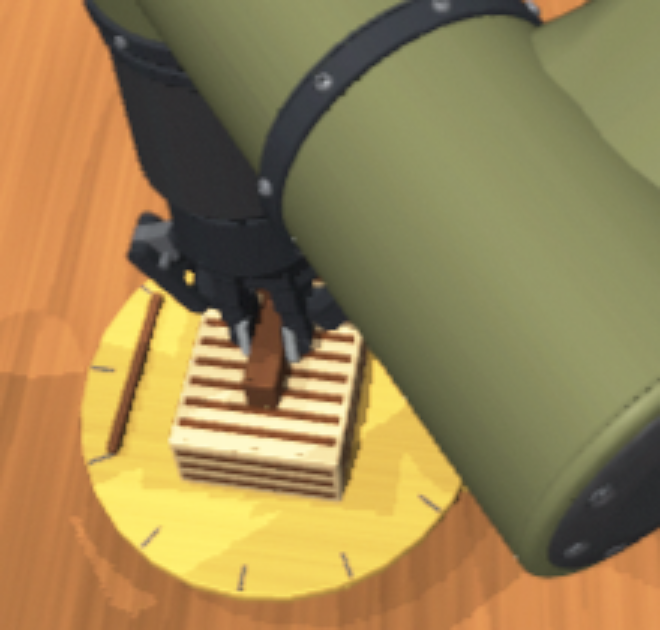

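The table is following the grip: the box's long side now runs nearly vertical in the picture, with the rail at (135,370). I'll continue to just short of 90° in total.

Call:
move_arm:
  steps: [0,0,6,0,0,0,0,0,0,12,0,0,0,0,0,0,18,0,0,0,0,0,0,24,0,0,0,0,0,0,30,0,0,0,0,0,0,36,0,0,0,0,0,0,39,0,0,0,0,0,0,40.5,0,0,0,0]

```text
time: 4.25
position: [0.5814, 0.1637, 0.1022]
ee_rot: [-180.0, -0.0, -137.1]
contact_force: [-0.3, 1.0, -0.3]
opening: 0.194
```

Run:
```python
from meas import *
s=log(); print(s['wrist_torque'])
```

```text
t 4.25 j [ 34.7   4.6  -7.4   0.  -78.  -81.9] p [0.5814 0.1637 0.1022] r [-1.7997e+02 -5.0000e-02 -1.3713e+02] F [-0.3  1.  -0.3] op 0.194
[ 0.14266102  0.29650618 -0.08291993]
```

Release, rise, and look with the wrist camera.

Call:
move_arm:
  steps: [0,0,0,0,0,0,55,0,0,0,0,0,0,55,0,0,0,0,0,0,55,0,0,0,0,0,-0.03,55,0,0,0,0,0,-0.06,55,0,0,0,0,0,-0.1,55,0,0,0,0,0,-0.1,55,0,0,0,0,0,-0.1,55]

```text
time: 5.05
position: [0.582, 0.1642, 0.2038]
ee_rot: [-179.9, 0.1, -137.1]
contact_force: [0.2, -0.8, 0.4]
opening: 0.552
```

Run:
```python
from meas import *
s=log(); im,P,c=shot("wrist","w2")
D=dict(boxtop=(.45,.72,.04,.29,.080,.09),grip=(.45,.72,.04,.29,.105,.125),plate=(.45,.72,.04,.29,.03,.04))
rep(P,D)
im,P,c=shot("scene","sc2"); rep(P,D)
```

```text
t 5.05 j [ 34.7   2.8   1.4   0.  -88.4 -81.8] p [0.582  0.1642 0.2038] r [-1.7995e+02  1.4000e-01 -1.3710e+02] F [ 0.2 -0.8  0.4] op 0.552
boxtop 15349 [array([582. , 163.5]), array([120.2,  91.3]), np.float64(41.9)] z [0.0837 0.0849 0.0861]
grip 2586 [array([581.7, 163.6]), array([70.1, 18. ]), np.float64(42.2)] z [0.1092 0.1107 0.1118]
plate 29810 [array([581.8, 163.5]), array([228.4, 228. ]), np.float64(35.3)] z [0.0336 0.0348 0.036 ]
boxtop 1001 [array([583.2, 164.5]), array([123. ,  93.6]), np.float64(42.5)] z [0.0811 0.0836 0.0868]
grip 188 [array([582.6, 164.1]), array([72.5, 23.5]), np.float64(42.5)] z [0.106  0.1089 0.1113]
plate 2772 [array([583. , 164.3]), array([230.4, 228.6]), np.float64(37.5)] z [0.0309 0.0335 0.0369]
```

View pics/w2.png

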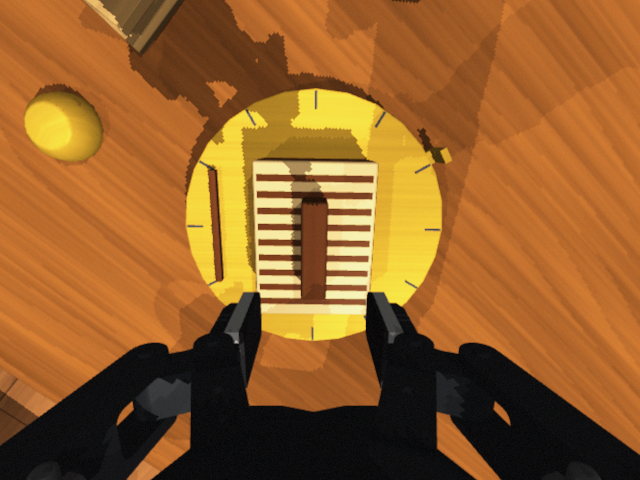

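Run:
```python
from h import *
def wrist(Rt,j1,phi):
    # forearm frame: X along forearm, Z up
    F=Ro.from_euler('ZY',[j1,-phi],degrees=True).as_matrix()
    def fk(q):
        j4,j5,j6=q
        # tool z = forearm X pitched by j5 (neg = down); zero-j6 tool x at right of forearm (-Y)
        B=np.c_[[0,-1,0],[0,0,-1],[1,0,0]]  # tool x=-Y, z=X, y=z x x
        B[:,1]=np.cross(B[:,2],B[:,0])
        return F@Ro.from_euler('XY',[j4,-j5],degrees=True).as_matrix()@B@Ro.from_euler('Z',-j6,degrees=True).as_matrix()
    from scipy.optimize import least_squares
    out=[]
    for g in [(0,-90,0),(60,-90,90),(-60,-90,-90),(-60,-90,90),(60,-90,-90),(0,-90,160),(0,-90,-160)]:
        r=least_squares(lambda q:Ro.from_matrix(fk(q).T@Rt).as_rotvec(),g)
        if r.cost<1e-6 and r.x[1]<0 and not any(abs(np.array(o)-r.x).max()<1 for o in out): out.append(r.x.round(1))
    return [tuple(o) for o in out]
print(wrist(down(-137.1),34.7,-1.4))
c=np.sqrt(.5)
for nm,z in (("layL",(0,-c,-c)),("pinchR",(0,c,-c))):
  for xs in (1,-1):
    for j1 in (-5,10,25):
      print(nm,xs,j1,wrist(axes((xs,0,0),z),j1,0))
```

```text
[(np.float64(-0.0), np.float64(-88.6), np.float64(-81.8)), (np.float64(0.0), np.float64(-88.6), np.float64(278.2))]
layL 1 -5 [(np.float64(-44.9), np.float64(-86.5), np.float64(93.5)), (np.float64(-44.9), np.float64(-86.5), np.float64(-266.5))]
layL 1 10 [(np.float64(-44.6), np.float64(-97.1), np.float64(82.9)), (np.float64(135.4), np.float64(-262.9), np.float64(-97.1)), (np.float64(-44.6), np.float64(-97.1), np.float64(-277.1))]
layL 1 25 [(np.float64(-42.2), np.float64(-107.4), np.float64(71.8)), (np.float64(137.8), np.float64(-252.6), np.float64(-108.2)), (np.float64(-42.2), np.float64(-107.4), np.float64(-288.2))]
layL -1 -5 [(np.float64(-44.9), np.float64(-86.5), np.float64(-86.5)), (np.float64(-44.9), np.float64(-86.5), np.float64(273.5))]
layL -1 10 [(np.float64(-44.6), np.float64(-97.1), np.float64(-97.1)), (np.float64(135.4), np.float64(-262.9), np.float64(82.9)), (np.float64(-44.6), np.float64(-97.1), np.float64(262.9))]
layL -1 25 [(np.float64(-42.2), np.float64(-107.4), np.float64(-108.2)), (np.float64(137.8), np.float64(-252.6), np.float64(71.8)), (np.float64(-42.2), np.
[... 235 characters left out ...]
 10 [(np.float64(44.6), np.float64(-82.9), np.float64(82.9)), (np.float64(44.6), np.float64(-82.9), np.float64(-277.1))]
pinchR 1 25 [(np.float64(42.2), np.float64(-72.6), np.float64(71.8)), (np.float64(42.2), np.float64(-72.6), np.float64(-288.2))]
pinchR -1 -5 [(np.float64(44.9), np.float64(-93.5), np.float64(-86.5)), (np.float64(-135.1), np.float64(-266.5), np.float64(93.5)), (np.float64(44.9), np.float64(-93.5), np.float64(273.5))]
pinchR -1 10 [(np.float64(44.6), np.float64(-82.9), np.float64(-97.1)), (np.float64(44.6), np.float64(-82.9), np.float64(262.9))]
pinchR -1 25 [(np.float64(42.2), np.float64(-72.6), np.float64(-108.2)), (np.float64(42.2), np.float64(-72.6), np.float64(251.8))]
```

Table result: the box's long axis is at 42.0° again, 90° on from the start, with the rail now at the -48° side. Next, the lid.

Run:
```python
from h import *
rel([.452,-.2915,.20],down(-8.5))
```

```text
rot [ 1.4000e-01 -5.0000e-02 -1.2861e+02] | 128.6 shift [ 0.4045 -0.2457  0.0019] | 0.4733
```

Call:
move_arm:
  steps: [0,0,-128.6,0.404,-0.246,0,60,0,0,-128.6,0.404,-0.246,0,60,0,0,-128.6,0.404,-0.246,0,60,0,0,-128.6,0.404,-0.246,0,60,0,0,-128.6,0.404,-0.246,0,60,0,0,-128.6,0.404,-0.246,0,60,0,0,-128.6,0.404,-0.246,0,60,0,0,-128.6,0.404,-0.246,0,60]

```text
time: 5.95
position: [0.4779, -0.201, 0.2008]
ee_rot: [179.8, 0.0, -71.9]
contact_force: [-0.1, -0.5, 0.3]
opening: 0.602
```

Run:
```python
from h import *
log();rel([.452,-.2915,.20],down(-8.5))
```

```text
t 5.95 j [ -0.5 -10.2 -11.3   0.  -89.   18.6] p [ 0.4779 -0.201   0.2008] r [ 1.7985e+02  3.0000e-02 -7.1920e+01] F [-0.1 -0.5  0.3] op 0.602
rot [  0.12   0.11 -63.42] | 63.4 shift [0.078  0.0527 0.0009] | 0.0941
```

Call:
move_arm:
  steps: [0,0,-63.4,0.078,0.053,0,60,0,0,-63.4,0.078,0.053,0,60,0,0,-63.4,0.078,0.053,0,60,0,0,-63.4,0.078,0.053,0,60,0,0,-63.4,0.078,0.053,0,60,0,0,-63.4,0.078,0.053,0,60,0,0,-63.4,0.078,0.053,0,60,0,0,-63.4,0.078,0.053,0,60]

```text
time: 6.75
position: [0.4512, -0.2915, 0.1994]
ee_rot: [180.0, 0.3, -8.2]
contact_force: [-0.3, -0.3, -0.3]
opening: 0.6
```

Run:
```python
from meas import *
log();rel([.452,-.2915,.20],down(-8.5))
im,P,c=shot("wrist","w3")
rep(P,dict(lidtop=(.36,.55,-.37,-.2,.010,.018),lidbar=(.36,.55,-.37,-.2,.033,.045)))
```

```text
t 6.75 j [-11.4  -7.1  -8.8   0.  -88.7  93.2] p [ 0.4512 -0.2915  0.1994] r [179.98   0.28  -8.19] F [-0.3 -0.3 -0.3] op 0.6
rot [0.02 0.28 0.31] | 0.4 shift [ 0.0007 -0.0001 -0.0006] | 0.0009
lidtop 10250 [array([ 450. , -294.5]), array([ 90.3, 119.9]), np.float64(81.5)] z [0.0126 0.0139 0.015 ]
lidbar 1584 [array([ 450.5, -294.7]), array([17.6, 69.3]), np.float64(81.4)] z [0.0363 0.0377 0.0389]
```

View pics/w3.png

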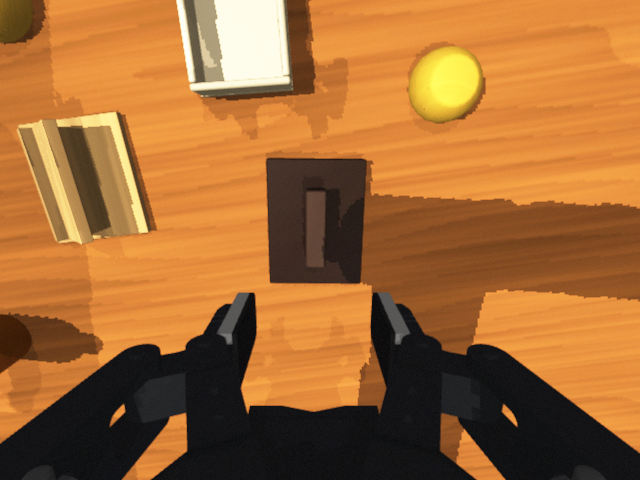

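The lid is square in the wrist view at (315,220), bar at (315,228), measured as centre (450,-294.5) mm and 81.5°. Descending.

Run:
```python
from h import *
rel([.4503,-.2945,.0290],down(-8.5))
```

```text
rot [0.02 0.28 0.51] | 0.6 shift [0.0003 0.003  0.1705] | 0.1705
```

Call:
move_arm:
  steps: [0,0.2,0.4,0,0.003,0.04,50,0,0.2,0.4,0,0.003,0.08,50,0,0.2,0.4,0,0.003,0.12,50,0,0.2,0.4,0,0.003,0.15,50,0,0.2,0.4,0,0.003,0.165,50,0,0.2,0.4,0,0.003,0.17,50,0,0.2,0.4,0,0.003,0.17,50]

```text
time: 7.5
position: [0.4502, -0.2946, 0.0298]
ee_rot: [180.0, 0.1, -8.4]
contact_force: [-0.0, 0.6, 1.1]
opening: 0.498
```

Run:
```python
from h import *
log();rel([.4503,-.2945,.0290],down(-8.5))
```

```text
t 7.5 j [-11.7  -2.5 -22.4   0.1 -70.1  93.3] p [ 0.4502 -0.2946  0.0298] r [ 1.7995e+02  9.0000e-02 -8.4000e+00] F [-0.   0.6  1.1] op 0.498
rot [0.05 0.09 0.1 ] | 0.1 shift [ 0.0001 -0.0001  0.0008] | 0.0008
```

Call:
move_arm:
  steps: [0,0,0,0,0,0,0,0,0,0,0,0,0,0,0,0,0,0,0,0,0,0,0,0,0,0,0,0,0,0,0,0,0,0,0]
  squeeze: 60

```text
time: 8.0
position: [0.4514, -0.2951, 0.0319]
ee_rot: [179.9, -0.1, -8.4]
contact_force: [0.2, 1.8, 5.7]
opening: 0.195
```

Call:
move_arm:
  steps: [0,0,0,0,0,-0.03,0,0,0,0,0,0,-0.06,0,0,0,0,0,0,-0.09,0,0,0,0,0,0,-0.12,0,0,0,0,0,0,-0.15,0,0,0,0,0,0,-0.17,0,0,0,0,0,0,-0.17,0]

```text
time: 8.7
position: [0.4522, -0.2953, 0.2055]
ee_rot: [179.8, -0.4, -8.4]
contact_force: [-0.1, -0.8, -1.3]
opening: 0.194
```

Run:
```python
from meas import *
log()
im,P,c=shot("wrist","w4")
im,P,c=shot("side","s4")
```

```text
t 8.7 j [-11.7  -7.4  -8.4   0.2 -88.5  93.3] p [ 0.4522 -0.2953  0.2055] r [179.82  -0.44  -8.39] F [-0.1 -0.8 -1.3] op 0.194
```

View pics/w4.png

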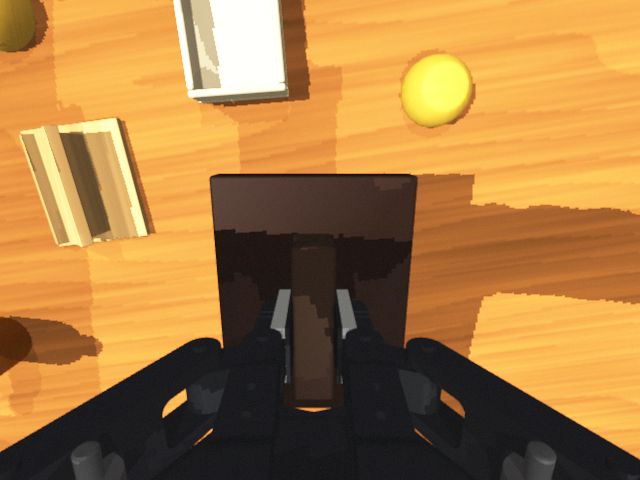

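View pics/s4.png

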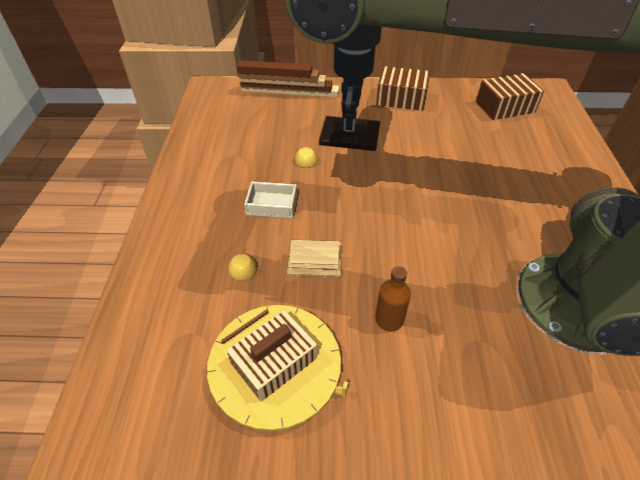

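Wrist view: the lid hangs squarely in the jaws, bar at (315,320), and the rest is at (85,180). I'll measure the rest from this view as well as the fixed cameras.

Run:
```python
from meas import *
for n in ("wrist","side","scene"):
    im,P,c=shot(n,n+"5")
    rep(P,dict(foot=(.45,.6,-.15,-.02,.004,.0105),resthi=(.45,.6,-.17,-.02,.045,.1)))
    q=P[sel(P,.475,.57,-.092,-.068,.02,.052)]
    if len(q)>10:
        A=np.c_[q[:,:2],np.ones(len(q))]; k=np.linalg.lstsq(A,q[:,2],rcond=None)[0]; r=q[:,2]-A@k
        A=A[abs(r)<.003];k=np.linalg.lstsq(A,q[abs(r)<.003][:,2],rcond=None)[0]
        g=np.hypot(*k[:2]); print("plane",len(q),"slope deg",np.degrees(np.arctan(g)).round(1),"dir",np.degrees(np.arctan2(k[1],k[0])).round(1),"z at (.522,-.08)",(k@[.522,-.08,1]).round(4))
    # lip top
    rep(P,dict(lip=(.45,.6,-.068,-.045,.016,.035)))
    q=P[sel(P,.45,.6,-.068,-.04,.002,.05)]
    for y in np.arange(-.066,-.04,.003):
        w=q[(abs(q[:,1]-y)<.0015)]
        if len(w): print(round(y,3),np.median(w[:,2]).round(4),end=' ; ')
    print()
```

```text
foot 5293 [array([519.9, -90.1]), array([ 91.1, 110.3]), np.float64(89.1)] z [0.0063 0.0077 0.009 ]
resthi 1899 [array([519.8, -99. ]), array([ 14.5, 100.3]), np.float64(89.0)] z [0.0455 0.0485 0.0514]
plane 768 slope deg 45.1 dir -91.1 z at (.522,-.08) 0.033
lip 1796 [array([520.7, -59.9]), array([ 16.8, 100.1]), np.float64(89.1)] z [0.0178 0.0211 0.0244]
-0.066 0.0188 ; -0.063 0.0194 ; -0.06 0.0222 ; -0.057 0.0235 ; -0.054 0.0208 ; -0.051 0.0078 ; -0.048 0.0074 ; -0.045 0.007 ; 
foot 463 [array([522.9, -85.4]), array([ 89.7, 110.1]), np.float64(89.7)] z [0.0049 0.0075 0.0097]
resthi 220 [array([522.7, -95.9]), array([15.3, 99.3]), np.float64(87.7)] z [0.0455 0.0483 0.0517]
plane 733 slope deg 45.6 dir -91.2 z at (.522,-.08) 0.0344
lip 370 [array([523.7, -58.9]), array([18.4, 98.5]), np.float64(89.8)] z [0.0175 0.0214 0.0249]
-0.066 0.0209 ; -0.063 0.0186 ; -0.06 0.009 ; -0.057 0.0087 ; -0.054 0.0209 ; -0.051 0.0101 ; -0.048 0.0075 ; -0.045 0.0071 ; -0.042 0.006 ; 
foot 481 [array([522.7, -87.8]), array([ 90.4, 114.8]), np.float64(89.8)] z [0.0043 0.0067 0.0091]
resthi 106 [array([521.7, -97. ]), array([ 12.1, 101.1]), np.float64(89.8)] z [0.0453 0.0478 0.051 ]
plane 270 slope deg 43.9 dir -91.3 z at (.522,-.08) 0.0333
lip 173 [array([521.2, -59.4]), array([ 17.3, 102.4]), np.float64(88.8)] z [0.0167 0.0201 0.0243]
-0.066 0.0194 ; -0.063 0.0164 ; -0.06 0.0193 ; -0.057 0.0215 ; -0.054 0.0205 ; -0.051 0.0091 ; -0.048 0.0059 ; -0.045 0.006 ; -0.042 0.0059 ;
```

Run:
```python
import cv2
a=cv2.imread("pics/wrist5.png")[90:270,0:200];b=cv2.imread("pics/side5.png")[220:290,270:360]
cv2.imwrite("pics/r5.png",cv2.resize(a,None,fx=3,fy=3)); cv2.imwrite("pics/r5b.png",cv2.resize(b,None,fx=7,fy=7))
```

```text
(no output)
```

View pics/r5.png

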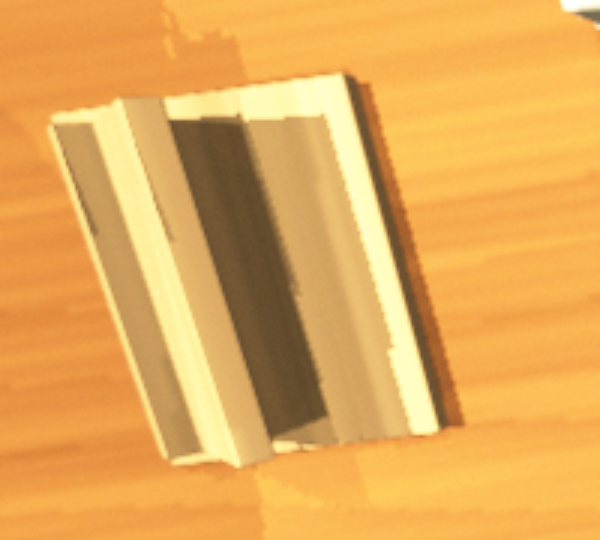

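View pics/r5b.png

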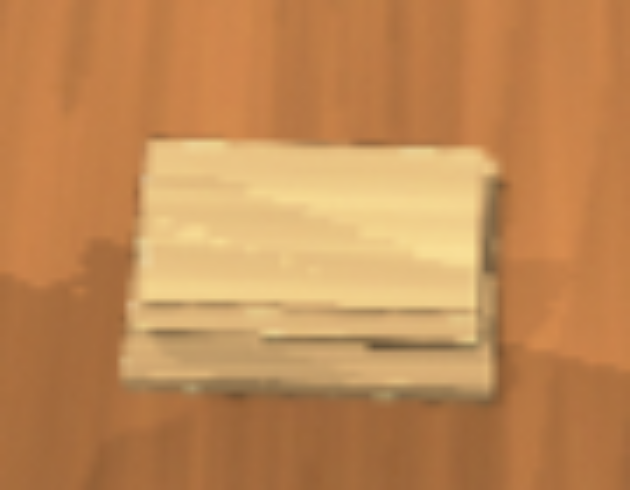

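```bash
cat >> h.py <<'E'
xr=np.array([np.cos(np.radians(-91)),np.sin(np.radians(-91)),0]); zz=np.array([0,0,1.]); yr=np.cross(zz,xr)
S=np.array([.5203,-.0645,.018]); U=(xr+zz)/2**.5; N=(-xr+zz)/2**.5
Rlay=axes(yr,-N)
def lay(u,n): return S+(.045+u)*U+(n+.0319)*N+.0012*yr
E
python3 - <<'E'
from h import *
log(); print(lay(.01,.08)); rel(lay(.01,.08),Rlay)
E
```

```text
t 8.95 j [-11.7  -7.2  -8.8   0.1 -88.5  93.3] p [ 0.4505 -0.2944  0.2   ] r [ 1.7994e+02  5.0000e-02 -8.3900e+00] F [-0.6  0.2 -1.6] op 0.196
[ 0.522202   -0.02429269  0.13601612]
rot [-44.88   2.95  -6.98] | 45.5 shift [ 0.0315 -0.2777  0.0637] | 0.2866
```

Call:
move_arm:
  steps: [-44.9,3,-7,0.0315,-0.278,0.03,0,-44.9,3,-7,0.0315,-0.278,0.03,0,-44.9,3,-7,0.0315,-0.278,0.03,0,-44.9,3,-7,0.0315,-0.278,0.03,0,-44.9,3,-7,0.0315,-0.278,0.03,0,-44.9,3,-7,0.0315,-0.278,0.03,0,-44.9,3,-7,0.0315,-0.278,0.03,0,-44.9,3,-7,0.0315,-0.278,0.03,0]

```text
time: 9.75
position: [0.5221, -0.0229, 0.1678]
ee_rot: [134.9, 0.2, -0.8]
contact_force: [0.0, -0.8, -0.4]
opening: 0.193
```

Run:
```python
from meas import *
log(); rel(lay(.01,.08),Rlay);rel(lay(.01,.02),Rlay); shot("side","s6"); shot("wrist","w6")
```

```text
t 9.75 j [ 39.1   0.3 -26.   33.  -95.5  43.8] p [ 0.5221 -0.0229  0.1678] r [134.89   0.16  -0.83] F [ 0.  -0.8 -0.4] op 0.193
rot [ 0.11 -0.01  0.23] | 0.3 shift [ 0.0003 -0.0216  0.0234] | 0.0318
rot [ 0.11 -0.01  0.23] | 0.3 shift [ 0.0002 -0.0217  0.0834] | 0.0862
```

View pics/s6.png

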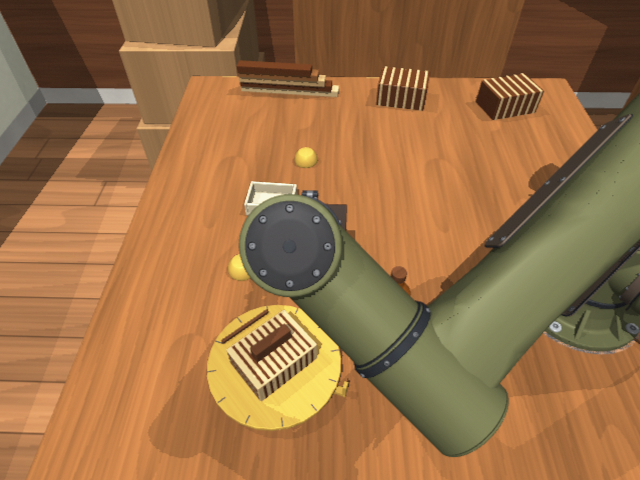

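View pics/w6.png

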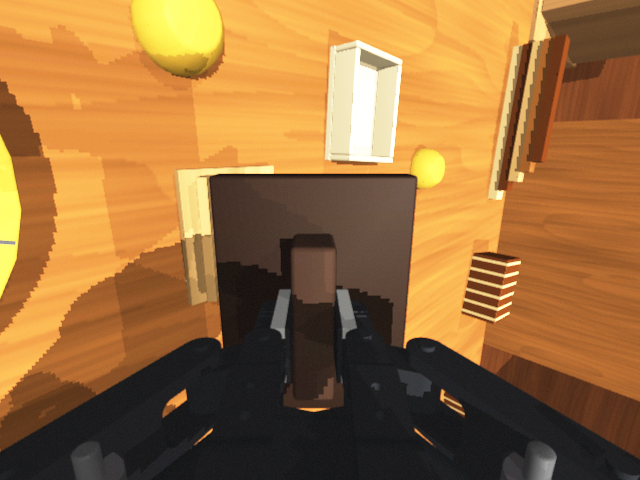

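Run:
```python
from meas import *
im,P,c=shot("side","s7")
b,g,r=[im[...,i].astype(int) for i in range(3)]
m=(g>b+15)&(g>r)&(P[...,0]>.25)
q=P[m]; print(len(q),q.min(0),q.max(0))
for x in np.arange(.3,.7,.05):
  for y in np.arange(-.2,.4,.05):
    w=q[(abs(q[:,0]-x)<.025)&(abs(q[:,1]-y)<.025)]
    if len(w)>20: print(round(x,2),round(y,2),w[:,2].min().round(3),w[:,2].max().round(3))
```

```text
35860 [ 0.25003272 -1.80239998 -0.6527816 ] [9. 9. 9.]
0.3 0.2 0.385 0.441
0.3 0.25 0.387 0.437
0.3 0.3 0.315 0.393
0.3 0.35 0.311 0.33
0.35 0.2 0.373 0.398
0.35 0.25 0.356 0.408
0.35 0.3 0.334 0.391
0.35 0.35 0.302 0.354
0.35 0.4 0.275 0.317
0.4 0.25 0.353 0.391
0.4 0.3 0.354 0.39
0.4 0.35 0.276 0.365
0.4 0.4 0.273 0.304
0.45 0.2 0.411 0.423
0.45 0.25 0.386 0.425
0.45 0.3 0.322 0.409
0.45 0.35 0.31 0.364
0.5 0.2 0.419 0.481
0.5 0.25 0.372 0.481
0.5 0.3 0.345 0.431
0.55 0.2 0.477 0.481
0.55 0.25 0.382 0.481
0.55 0.3 0.414 0.43
```

Arm clearance is good: the lowest seen link is above z=0.27 and the bottle is 0.15 tall. In the wrist view the lid is square above the rest, whose edge shows at (190,240). Moving in.

Call:
move_arm:
  steps: [0,0,0.2,0,-0.0217,0.02,0,0,0,0.2,0,-0.0217,0.04,0,0,0,0.2,0,-0.0217,0.06,0,0,0,0.2,0,-0.0217,0.075,0,0,0,0.2,0,-0.0217,0.083,0,0,0,0.2,0,-0.0217,0.083,0]

```text
time: 10.5
position: [0.5209, -0.0695, 0.0958]
ee_rot: [135.1, -0.2, -1.3]
contact_force: [-0.4, 0.0, -1.9]
opening: 0.194
```

Run:
```python
from meas import *
log(); rel(lay(.01,.02),Rlay);rel(lay(.007,.002),Rlay); shot("scene","sc7"); im=cv2.imread("pics/sc7.png"); cv2.imwrite("pics/sc7c.png",cv2.resize(im[180:340,220:400],None,fx=4,fy=4))
```

```text
t 10.5 j [ 34.6   1.4 -33.2  35.1 -86.4  41.7] p [ 0.5209 -0.0695  0.0958] r [135.06  -0.21  -1.32] F [-0.4  0.  -1.9] op 0.194
rot [-0.06  0.08 -0.37] | 0.4 shift [ 0.0005 -0.0036 -0.0004] | 0.0036
rot [-0.06  0.08 -0.37] | 0.4 shift [ 0.0005 -0.0066  0.0176] | 0.0188
```

View pics/sc7c.png

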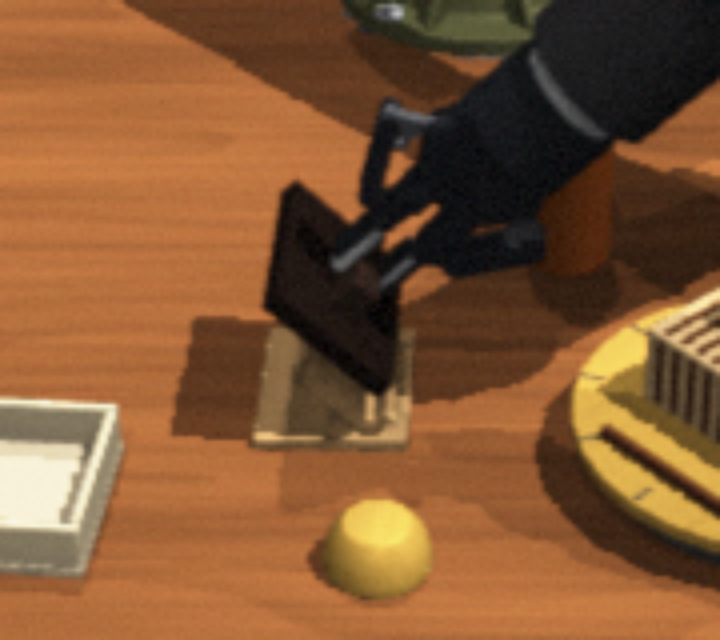

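Call:
move_arm:
  steps: [0,0,-0.3,0,-0.004,0.006,0,0,0,-0.3,0,-0.004,0.011,0,0,0,-0.3,0,-0.005,0.015,0,0,0,-0.3,0,-0.005,0.0175,0,0,0,-0.3,0,-0.005,0.0175,0]

```text
time: 11.05
position: [0.5211, -0.0778, 0.0803]
ee_rot: [135.1, -0.0, -1.1]
contact_force: [-0.3, -1.0, -1.2]
opening: 0.194
```

Run:
```python
from meas import *
s=log(); print("F along N,U", s['contact_force']@N,s['contact_force']@U); rel(lay(.0,.00),Rlay); shot("scene","sc8"); im=cv2.imread("pics/sc8.png"); cv2.imwrite("pics/sc8c.png",cv2.resize(im[220:320,260:360],None,fx=6,fy=6,interpolation=2))
```

```text
t 11.05 j [ 33.8   2.  -34.5  35.6 -84.5  41.5] p [ 0.5211 -0.0778  0.0803] r [ 1.3505e+02 -2.0000e-02 -1.0600e+00] F [-0.3 -1.  -1.2] op 0.194
F along N,U -1.5675224606946625 -0.1419179424741894
rot [-0.05  0.03 -0.06] | 0.1 shift [ 0.0001 -0.0084  0.0028] | 0.0088
```

View pics/sc8c.png

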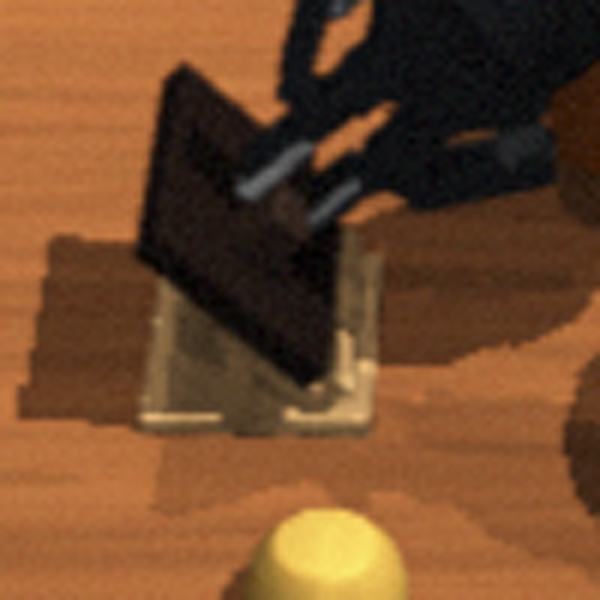

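Lid is inside the lip, just above the board. Advancing to the board and sliding down to the lip.

Call:
move_arm:
  steps: [0,0,0,0,-0.002,0.002,0,0,0,0,0,-0.005,0.003,0,0,0,0,0,-0.007,0.003,0,0,0,0,0,-0.008,0.003,0,0,0,0,0,-0.008,0.003,0]

```text
time: 11.6
position: [0.5217, -0.0737, 0.073]
ee_rot: [135.1, -0.1, -1.0]
contact_force: [-0.5, 2.8, 1.7]
opening: 0.193
```

Run:
```python
from meas import *
s=log(); print("F along N,U", s['contact_force']@N,s['contact_force']@U); rel(lay(.0,.00),Rlay)
```

```text
t 11.6 j [ 34.2   2.7 -34.6  35.5 -84.   40.8] p [ 0.5217 -0.0737  0.073 ] r [ 1.3506e+02 -8.0000e-02 -1.0100e+00] F [-0.5  2.8  1.7] op 0.193
F along N,U 3.1235625638328455 -0.7664523692961754
rot [-0.06 -0.05 -0.07] | 0.1 shift [-0.0004 -0.0004  0.0006] | 0.0008
```

Call:
move_arm:
  steps: [0,0,0,0,-0.001,0.001,0,0,0,0,0,-0.002,0.001,0,0,0,0,0,-0.003,0.001,0]

```text
time: 11.9
position: [0.5222, -0.0728, 0.0723]
ee_rot: [134.9, -0.2, -1.0]
contact_force: [0.4, -5.3, 9.7]
opening: 0.194
```

Run:
```python
from meas import *
s=log(); print("F along N,U", s['contact_force']@N,s['contact_force']@U); rel(lay(.0,.00),Rlay)
```

```text
t 11.9 j [ 34.3   2.9 -34.5  35.6 -84.   40.6] p [ 0.5222 -0.0728  0.0723] r [134.87  -0.15  -1.03] F [ 0.4 -5.3  9.7] op 0.194
F along N,U 3.0988489780373643 10.606306032288272
rot [ 0.13 -0.09 -0.13] | 0.2 shift [-0.0009  0.0007  0.0006] | 0.0013
```

Seated: the board pushes back 3 N and the lip 10 N. Releasing and backing off along the board's normal.

Call:
move_arm:
  steps: [0,0,0,0,0.001,0,45,0,0,0,0,0.001,0,45,0,0,0,0,0.001,0,45,0,0,0,0,0.001,-0.02,45,0,0,0,0,0.001,-0.05,45,0,0,0,0,0.001,-0.09,45,0,0,0,0,0.001,-0.13,45,0,0,0,0,0.001,-0.13,45]

```text
time: 12.7
position: [0.5256, 0.022, 0.1686]
ee_rot: [135.1, -0.5, -0.8]
contact_force: [0.3, -0.4, -0.1]
opening: 0.454
```

Run:
```python
from meas import *
log(); 
for n in ("scene","wrist"): shot(n,n+"9")
im=cv2.imread("pics/scene9.png"); cv2.imwrite("pics/sc9c.png",cv2.resize(im[220:320,260:360],None,fx=6,fy=6,interpolation=2))
```

```text
t 12.7 j [ 42.8   3.1 -22.6  31.3 -97.4  40.8] p [0.5256 0.022  0.1686] r [135.07  -0.51  -0.83] F [ 0.3 -0.4 -0.1] op 0.454
```

View pics/sc9c.png

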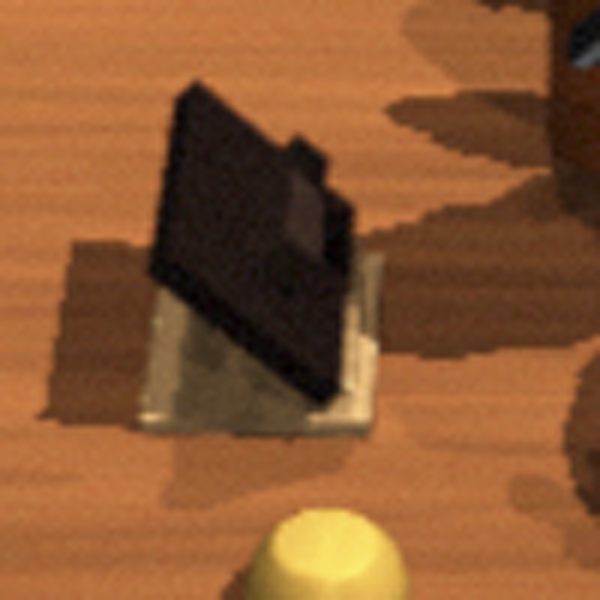

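View pics/wrist9.png

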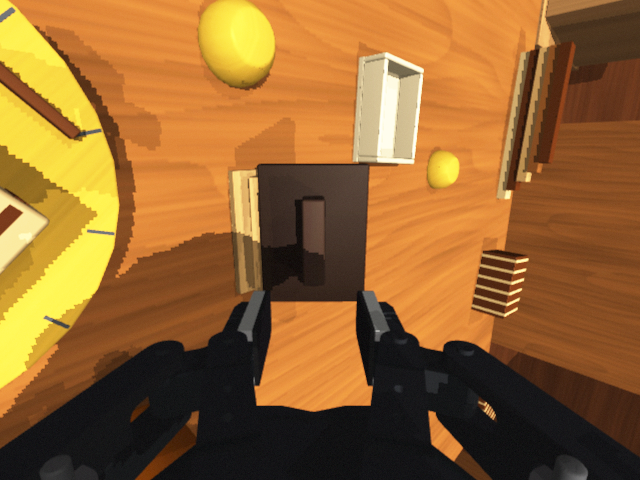

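The lid lies on the rest against the lip, bar up (slab around (313,230), bar (313,240) in the wrist view). I'll measure it in the rest's axes.

Run:
```python
from meas import *
for n in ("wrist","scene"):
    im,P,c=shot(n,n+"10")
    Q=np.stack([(P-S)@yr,(P-S)@U,(P-S)@N],-1)
    rep(Q,dict(slab=(-.08,.08,-.02,.11,.009,.019),bar=(-.08,.08,-.02,.11,.033,.043)))
    q=Q[sel(Q,-.05,.05,.01,.085,.008,.02)]; k=np.linalg.lstsq(np.c_[q[:,:2],np.ones(len(q))],q[:,2],rcond=None)[0]; print("tilt",np.degrees(k[:2]).round(2),k[2].round(4))
```

```text
slab 13534 [array([ 0.4, 41.2]), array([119.9,  98.1]), np.float64(0.1)] z [0.0106 0.0142 0.0154]
bar 2029 [array([ 0.9, 45.1]), array([18. , 69.6]), np.float64(90.0)] z [0.0368 0.0381 0.0393]
tilt [-0.08 -0.17] 0.0144
slab 818 [array([ 2.3, 39.6]), array([125.5,  99.6]), np.float64(0.4)] z [0.0105 0.0138 0.0162]
bar 127 [array([ 1.1, 44.3]), array([74.9, 19.6]), np.float64(3.2)] z [0.0345 0.0377 0.0395]
tilt [-0.02 -0.55] 0.0148
```

```bash
cat >> h.py <<'E'
Rp=axes(yr,-U)
def pin(u,n=.007,y=.0007): return S+u*U+n*N+y*yr
E
python3 - <<'E'
from h import *
log(); print(pin(.162)); rel([.521,-.10,.25],down(-1)); rel(pin(.162),Rp)
E
```

```text
t 12.9 j [ 42.6   3.2 -23.1  31.2 -97.2  40.8] p [0.523  0.0179 0.1635] r [ 1.3483e+02 -4.0000e-02 -1.0600e+00] F [-0.2  1.  -0.1] op 0.448
[ 0.51908708 -0.17409707  0.13750105]
rot [ 4.517e+01 -2.000e-02 -7.000e-02] | 45.2 shift [0.0002 0.1445 0.0227] | 0.1463
rot [ 9.017e+01 -5.000e-02 -6.000e-02] | 90.2 shift [-0.0004  0.117   0.1545] | 0.1938
```

Call:
move_arm:
  steps: [45,0,0,0,0.145,0.023,45,45,0,0,0,0.145,0.023,45,45,0,0,0,0.145,0.023,45,45,0,0,0,0.145,0.023,45,45,0,0,0,0.145,0.023,45,45,0,0,0,0.145,0.023,45,45,0,0,0,0.145,0.023,45]

```text
time: 13.6
position: [0.5203, -0.1026, 0.2498]
ee_rot: [179.9, -0.0, -1.3]
contact_force: [-0.1, 0.9, -0.4]
opening: 0.447
```

Run:
```python
from h import *
log(); rel([.52,-.20,.24],Rp); rel(pin(.162),Rp)
```

```text
t 13.6 j [ 10.7  -8.3  -4.6   0.1 -93.7  78. ] p [ 0.5203 -0.1026  0.2498] r [ 1.7989e+02 -3.0000e-02 -1.3100e+00] F [-0.1  0.9 -0.4] op 0.447
rot [45.11 -0.15 -0.28] | 45.1 shift [0.002  0.0973 0.0099] | 0.0978
rot [45.11 -0.15 -0.28] | 45.1 shift [0.0004 0.0712 0.1124] | 0.1331
```

Call:
move_arm:
  steps: [45,-0.1,-0.3,0.001,0.097,0.01,45,45,-0.1,-0.3,0.001,0.097,0.01,45,45,-0.1,-0.3,0.001,0.097,0.01,45,45,-0.1,-0.3,0.001,0.097,0.01,45,45,-0.1,-0.3,0.001,0.097,0.01,45,45,-0.1,-0.3,0.001,0.097,0.01,45,45,-0.1,-0.3,0.001,0.097,0.01,45]

```text
time: 14.3
position: [0.5181, -0.2007, 0.2357]
ee_rot: [-134.9, 0.4, -1.2]
contact_force: [-1.1, 0.2, 0.0]
opening: 0.45
```

Run:
```python
from meas import *
log(); rel(pin(.162),Rp); shot("wrist","w11"); shot("scene","sc11")
```

```text
t 14.3 j [ -28.3   14.1   20.9  -43.5 -114.1  104.6] p [ 0.5181 -0.2007  0.2357] r [-134.9     0.39   -1.18] F [-1.1  0.2  0. ] op 0.45
rot [-0.1   0.15 -0.41] | 0.4 shift [0.0012 0.0508 0.0882] | 0.1018
```

View pics/w11.png

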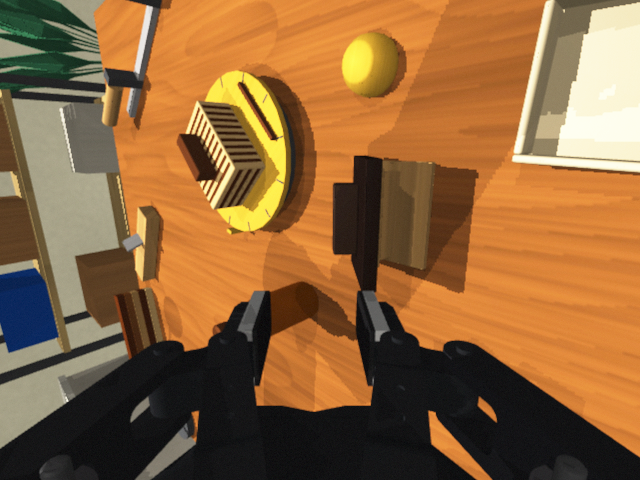

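View pics/sc11.png

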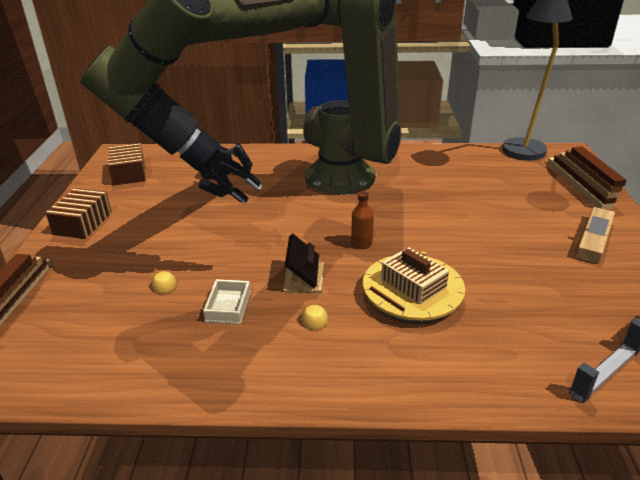

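Pose reached without trouble. The wrist view shows the lid edge-on at (367,220), with the bar on the left; it needs a 51 mm sideways shift and then the approach.

Call:
move_arm:
  steps: [-0.1,0.1,-0.4,0.001,0.03,0.01,45,-0.1,0.1,-0.4,0.001,0.05,0.03,45,-0.1,0.1,-0.4,0.001,0.051,0.06,45,-0.1,0.1,-0.4,0.001,0.051,0.088,45,-0.1,0.1,-0.4,0.001,0.051,0.088,45,-0.1,0.1,-0.4,0.001,0.051,0.088,45]

```text
time: 15.0
position: [0.5201, -0.1728, 0.1412]
ee_rot: [-135.5, -0.3, -0.6]
contact_force: [-0.3, -0.6, 0.5]
opening: 0.454
```

Run:
```python
from meas import *
log(); rel(pin(.162),Rp); rel(pin(.072),Rp)
c=cam("wrist"); im,d=vision.read_camera("wrist"); cv2.imwrite("pics/w12.png",im); P=cloud(c,d); P[d==0]=9
Q=np.stack([(P-S)@yr,(P-S)@N,(P-S)@U],-1)
rep(Q,dict(edge=(-.08,.08,-.03,.03,.085,.095)))
```

```text
t 15.0 j [ -25.4   14.2   11.   -41.2 -104.4  110.6] p [ 0.5201 -0.1728  0.1412] r [-135.47   -0.27   -0.62] F [-0.3 -0.6  0.5] op 0.454
rot [0.47 0.07 0.46] | 0.7 shift [-0.001   0.0035  0.0017] | 0.004
rot [0.47 0.07 0.46] | 0.7 shift [-0.0009  0.0028  0.0917] | 0.0918
edge 3956 [array([0.8, 6.3]), array([120.3,  13.8]), np.float64(0.1)] z [0.0884 0.0895 0.0906]
```

View pics/w12.png

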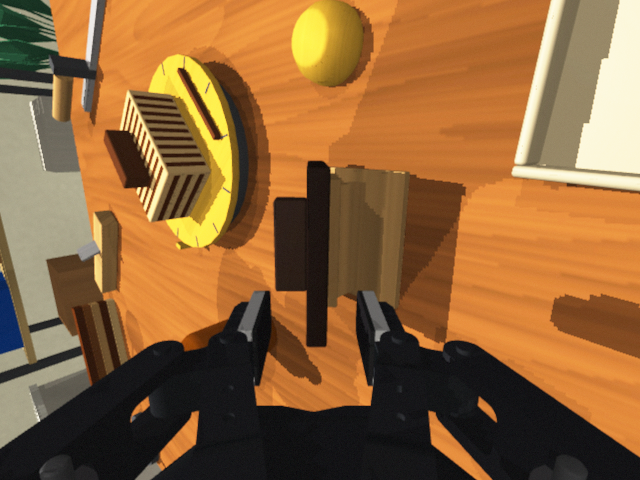

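The edge is confirmed at 6.3 mm along N and 89.5 mm up the slope (column 317 in the picture). Advancing to pinch.

Call:
move_arm:
  steps: [0.4,0,0.4,-0.001,0.0035,0.02,45,0.4,0,0.4,-0.001,0.0035,0.045,45,0.4,0,0.4,-0.001,0.0035,0.065,45,0.4,0,0.4,-0.001,0.0035,0.08,45,0.4,0,0.4,-0.001,0.0035,0.09,45,0.4,0,0.4,-0.001,0.0035,0.0915,45]

```text
time: 15.65
position: [0.5205, -0.1115, 0.074]
ee_rot: [-135.1, -0.1, -0.9]
contact_force: [-0.3, -0.8, 0.4]
opening: 0.451
```

Run:
```python
from meas import *
log(); rel(pin(.072,n=.0065),Rp); shot("scene","sc13");im=cv2.imread("pics/sc13.png"); cv2.imwrite("pics/sc13c.png",cv2.resize(im[200:320,220:360],None,fx=5,fy=5,interpolation=2))
```

```text
t 15.65 j [-20.4  12.8   2.  -42.  -95.7 111.5] p [ 0.5205 -0.1115  0.074 ] r [-1.351e+02 -6.000e-02 -9.200e-01] F [-0.3 -0.8  0.4] op 0.451
rot [0.1  0.02 0.1 ] | 0.1 shift [-0.0003 -0.0001  0.0008] | 0.0009
```

View pics/sc13c.png

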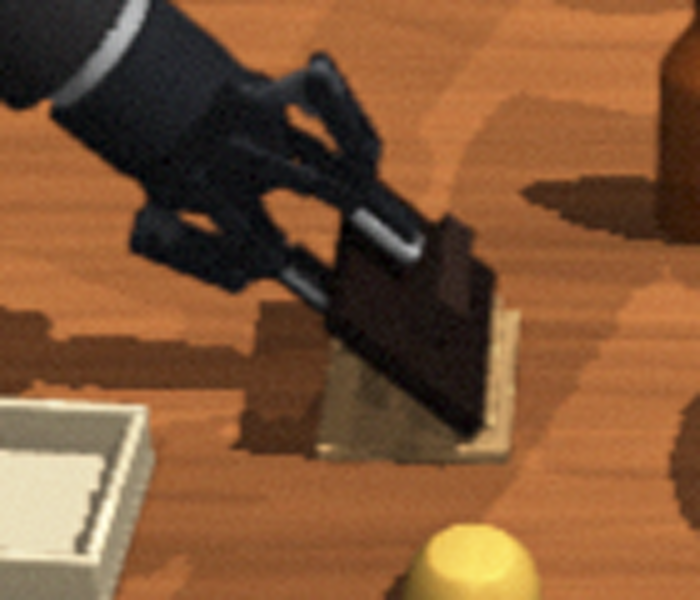

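The fingers straddle the overhang and clear the bar. Closing.

Call:
move_arm:
  steps: [0,0,0,0,0,0,0,0,0,0,0,0,0,0,0,0,0,0,0,0,0,0,0,0,0,0,0,0,0,0,0,0,0,0,0]
  squeeze: 70

```text
time: 16.2
position: [0.5211, -0.1122, 0.0756]
ee_rot: [-135.1, -0.2, -0.9]
contact_force: [0.1, 0.2, 6.1]
opening: 0.148
```

Run:
```python
from meas import *
s=log(); print(((s['position']-S)@np.c_[yr,U,N]).round(4),s['contact_force']@N,s['contact_force']@U)
```

```text
t 16.2 j [-20.5  12.7   2.2 -42.  -95.8 111.5] p [ 0.5211 -0.1122  0.0756] r [-135.12   -0.18   -0.93] F [0.1 0.2 6.1] op 0.148
[0.0016 0.0745 0.0071] 4.446363295687806 4.164462163823496
```

Call:
move_arm:
  steps: [0,0,0,0,-0.004,0,0,0,0,0,0,-0.008,-0.01,0,0,0,0,0,-0.012,-0.03,0,0,0,0,0,-0.015,-0.06,0,0,0,0,0,-0.02,-0.09,0,0,0,0,0,-0.02,-0.12,0,0,0,0,0,-0.02,-0.12,0]

```text
time: 16.9
position: [0.5202, -0.1861, 0.1782]
ee_rot: [-135.4, -0.4, -1.1]
contact_force: [0.6, 0.6, -1.1]
opening: 0.149
```

Run:
```python
from meas import *
s=log(); shot("wrist","w14")
rel([.52,-.15,.25],down(-1))
```

```text
t 16.9 j [ -26.7   13.9   14.5  -41.9 -107.9  108.6] p [ 0.5202 -0.1861  0.1782] r [-135.4    -0.42   -1.08] F [ 0.6  0.6 -1.1] op 0.149
rot [-44.75  -0.32   0.08] | 44.8 shift [-0.0003 -0.0763 -0.0281] | 0.0813
```

View pics/w14.png

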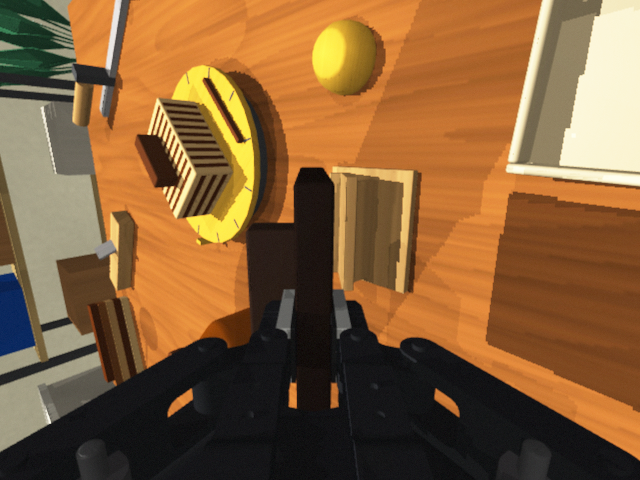

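Lid held squarely. Next I bring it vertical, high up.

Run:
```python
from h import *
rel([.53,-.10,.26],down(-1))
```

```text
rot [-44.75  -0.32   0.08] | 44.8 shift [ 0.0089 -0.1189  0.0002] | 0.1192
```

Call:
move_arm:
  steps: [-44.7,-0.3,0,0.009,-0.119,0,0,-44.7,-0.3,0,0.009,-0.119,0,0,-44.7,-0.3,0,0.009,-0.119,0,0,-44.7,-0.3,0,0.009,-0.119,0,0,-44.7,-0.3,0,0.009,-0.119,0,0,-44.7,-0.3,0,0.009,-0.119,0,0,-44.7,-0.3,0,0.009,-0.119,0,0]

```text
time: 17.65
position: [0.5295, -0.0977, 0.2585]
ee_rot: [-180.0, 0.1, -0.7]
contact_force: [-0.8, -0.3, -1.4]
opening: 0.153
```

Run:
```python
from h import *
log(); rel([.6240,.1154,.25],down(-138))
```

```text
t 17.65 j [ 10.9  -6.9  -2.3  -0.1 -94.6  78.4] p [ 0.5295 -0.0977  0.2585] r [-1.7996e+02  1.1000e-01 -6.9000e-01] F [-0.8 -0.3 -1.4] op 0.153
rot [1.1000e-01 1.0000e-01 1.3731e+02] | 137.3 shift [ 0.092  -0.2142  0.0085] | 0.2333
```

Call:
move_arm:
  steps: [0,0,8,0.01,-0.02,0,0,0,0,16,0.02,-0.05,0,0,0,0,24,0.035,-0.08,0,0,0,0,32,0.05,-0.11,0,0,0,0,40,0.06,-0.14,0,0,0,0,48,0.07,-0.17,0,0,0,0,56,0.085,-0.2,0,0,0,0,64,0.092,-0.214,0,0]

```text
time: 18.45
position: [0.6245, 0.1169, 0.2565]
ee_rot: [179.8, 0.2, -65.0]
contact_force: [-0.4, -1.1, -2.4]
opening: 0.146
```

Call:
move_arm:
  steps: [0,0,8,0,0,0,0,0,0,16,0,0,0,0,0,0,24,0,0,0,0,0,0,32,0,0,0,0,0,0,40,0,0,0,0,0,0,48,0,0,0,0,0,0,56,0,0,0,0,0,0,62,0,0,0,0]

```text
time: 19.25
position: [0.6244, 0.1162, 0.2555]
ee_rot: [179.5, -0.1, -127.4]
contact_force: [-0.4, -0.7, -1.8]
opening: 0.148
```

Run:
```python
from h import *
log(); rel([.6240,.1154,.25],down(-138))
```

```text
t 19.25 j [ 28.3   8.1  12.6  -0.4 -94.7 -65.7] p [0.6244 0.1162 0.2555] r [ 1.7954e+02 -6.0000e-02 -1.2737e+02] F [-0.4 -0.7 -1.8] op 0.148
rot [ 0.45 -0.1  10.63] | 10.6 shift [ 0.0009 -0.0002  0.0055] | 0.0056
```

Call:
move_arm:
  steps: [0.4,0,6,0.001,0,0.01,0,0.4,0,10.6,0.001,0,0.025,0,0.4,0,10.6,0.001,0,0.04,0,0.4,0,10.6,0.001,0,0.04,0,0.4,0,10.6,0.001,0,0.04,0]

```text
time: 19.75
position: [0.6235, 0.1151, 0.215]
ee_rot: [179.9, -0.2, -137.9]
contact_force: [0.1, -0.7, -0.4]
opening: 0.15
```

Run:
```python
from meas import *
log(); rel([.6240,.1154,.12],down(-138))
im,P,c=shot("wrist","w15")
rep(P,dict(boxtop=(.45,.72,.04,.29,.080,.09)))
for n in ("scene","side"):
    im,P,c=shot(n,n+"15"); rep(P,dict(boxtop=(.45,.72,.04,.29,.080,.09)))
    b=dict(scene=(180,340,340,490),side=(230,440,190,360))[n]
    cv2.imwrite(f"pics/{n}15c.png",cv2.resize(im[b[0]:b[1],b[2]:b[3]],None,fx=3,fy=3,interpolation=2))
```

```text
t 19.75 j [ 28.5   7.5   7.6  -0.  -90.2 -76.4] p [0.6235 0.1151 0.215 ] r [ 1.7993e+02 -1.7000e-01 -1.3792e+02] F [ 0.1 -0.7 -0.4] op 0.15
rot [ 0.07 -0.17  0.08] | 0.2 shift [-0.0009 -0.0002  0.095 ] | 0.095
boxtop 13419 [array([581.5, 163.4]), array([119.2,  91.4]), np.float64(42.1)] z [0.0836 0.0849 0.0861]
boxtop 845 [array([582.9, 165.3]), array([121.7,  94.9]), np.float64(41.5)] z [0.0811 0.0837 0.0866]
boxtop 3041 [array([583.9, 164.8]), array([120.3,  92. ]), np.float64(41.9)] z [0.0827 0.085  0.0871]
```

View pics/w15.png

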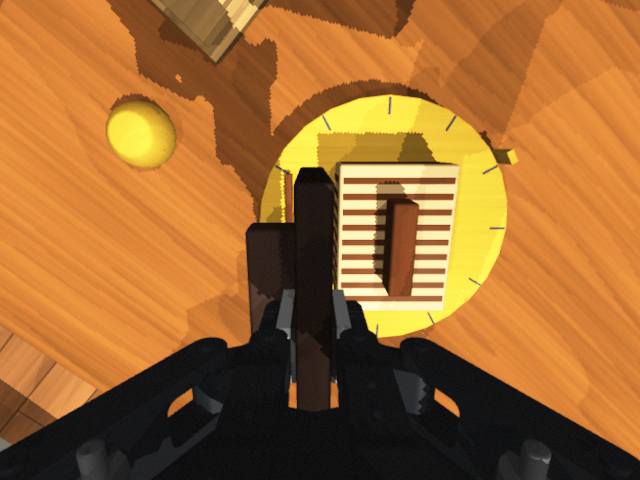

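View pics/side15c.png

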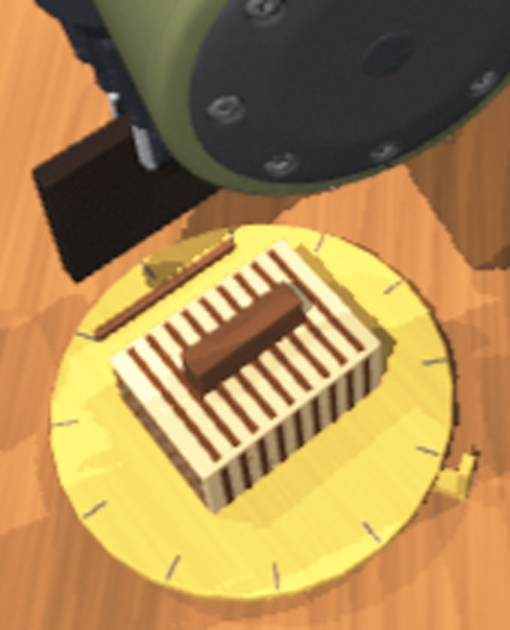

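View pics/scene15c.png

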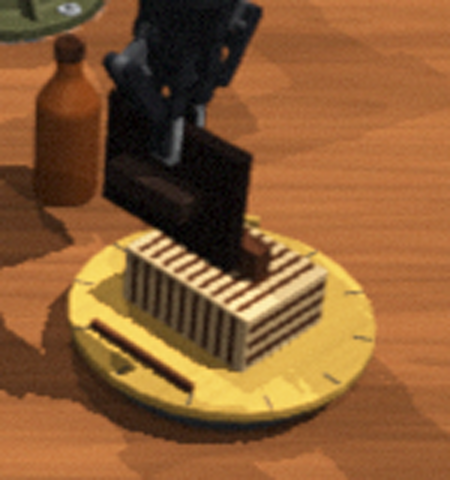

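The bar faces outward, toward the rail side, in all three views. Now I check the slab's position relative to the box within each camera.

Run:
```python
from meas import *
a=np.radians(-48); yp=np.array([np.cos(a),np.sin(a),0]); xp=np.array([yp[1],-yp[0],0]); 
C=dict(wrist=(.5816,.1634),scene=(.5832,.1647),side=(.5838,.1645))
print("tcp expected y", (get_state()['position'][:2]-np.array(C['wrist']))@yp[:2])
for n in C:
    im,P,c=shot(n,n+"16"); D=P-np.array([*C[n],0])
    Q=np.stack([D@xp,D@yp,P[...,2]],-1)
    m=sel(Q,-.075,.075,.045,.11,.125,.24)&(im.max(-1)<70); q=Q[m]
    print(n,len(q),np.percentile(q,[1,50,99],axis=0).round(4).tolist())
    h=np.histogram(q[:,1],np.arange(.045,.11,.002)); print(dict(zip(h[1].round(3),h[0])))
    k=q[abs(q[:,1]-np.median(q[:,1]))<.004]
    f=np.linalg.lstsq(np.c_[k[:,0],k[:,2],np.ones(len(k))],k[:,1],rcond=None)[0]; print("yaw,tilt deg",np.degrees(f[:2]).round(2))
```

```text
tcp expected y 0.06389950137728888
wrist 13393 [[-0.0302, 0.0471, 0.1816], [0.0192, 0.0672, 0.2307], [0.0599, 0.0949, 0.2363]]
{np.float64(0.045): np.int64(132), np.float64(0.047): np.int64(138), np.float64(0.049): np.int64(105), np.float64(0.051): np.int64(17), np.float64(0.053): np.int64(5), np.float64(0.055): np.int64(48), np.float64(0.057): np.int64(923), np.float64(0.059): np.int64(1298), np.float64(0.061): np.int64(1296), np.float64(0.063): np.int64(1385), np.float64(0.065): np.int64(1246), np.float64(0.067): np.int64(1302), np.float64(0.069): np.int64(1317), np.float64(0.071): np.int64(260), np.float64(0.073): np.int64(250), np.float64(0.075): np.int64(285), np.float64(0.077): np.int64(340), np.float64(0.079): np.int64(460), np.float64(0.081): np.int64(471), np.float64(0.083): np.int64(429), np.float64(0.085): np.int64(321), np.float64(0.087): np.int64(327), np.float64(0.089): np.int64(323), np.float64(0.091): np.int64(305), np.float64(0.093): np.int64(307), np.float64(0.095): np.int64(103), np.float64(0.097): np.int64(0), np.float64(0.099): np.int64(0), np.float64(0.101): np.
[... 1755 characters left out ...]
np.float64(0.067): np.int64(36), np.float64(0.069): np.int64(11), np.float64(0.071): np.int64(3), np.float64(0.073): np.int64(0), np.float64(0.075): np.int64(0), np.float64(0.077): np.int64(0), np.float64(0.079): np.int64(0), np.float64(0.081): np.int64(0), np.float64(0.083): np.int64(0), np.float64(0.085): np.int64(0), np.float64(0.087): np.int64(0), np.float64(0.089): np.int64(0), np.float64(0.091): np.int64(0), np.float64(0.093): np.int64(0), np.float64(0.095): np.int64(0), np.float64(0.097): np.int64(0), np.float64(0.099): np.int64(0), np.float64(0.101): np.int64(0), np.float64(0.103): np.int64(0), np.float64(0.105): np.int64(0), np.float64(0.107): np.int64(0)}
yaw,tilt deg [-0.13 -0.39]
```

All three cameras put the slab at y≈57–71 mm (centre 64), square and upright within about 0.6°. Lowering to just above the plate.

Call:
move_arm:
  steps: [0,-0.1,0.1,-0.001,0,0.02,0,0,-0.1,0.1,-0.001,0,0.045,0,0,-0.1,0.1,-0.001,0,0.07,0,0,-0.1,0.1,-0.001,0,0.088,0,0,-0.1,0.1,-0.001,0,0.097,0,0,-0.1,0.1,-0.001,0,0.101,0,0,-0.1,0.1,-0.001,0,0.101,0]

```text
time: 20.75
position: [0.6246, 0.1164, 0.1156]
ee_rot: [180.0, 0.1, -138.0]
contact_force: [-0.5, -0.3, -1.4]
opening: 0.154
```

Run:
```python
from meas import *
log(); rel([.6240,.1154,.1095],down(-138))
for n in ("scene","side"):
    im,P,c=shot(n,n+"17")
    b=dict(scene=(180,340,340,490),side=(230,440,190,360))[n]
    cv2.imwrite(f"pics/{n}17c.png",cv2.resize(im[b[0]:b[1],b[2]:b[3]],None,fx=3,fy=3,interpolation=2))
```

```text
t 20.75 j [ 28.6   8.8  -1.4  -0.  -79.7 -76.6] p [0.6246 0.1164 0.1156] r [ 1.7999e+02  7.0000e-02 -1.3804e+02] F [-0.5 -0.3 -1.4] op 0.154
rot [ 0.01  0.07 -0.04] | 0.1 shift [ 0.0011 -0.0003  0.0061] | 0.0062
```

View pics/scene17c.png

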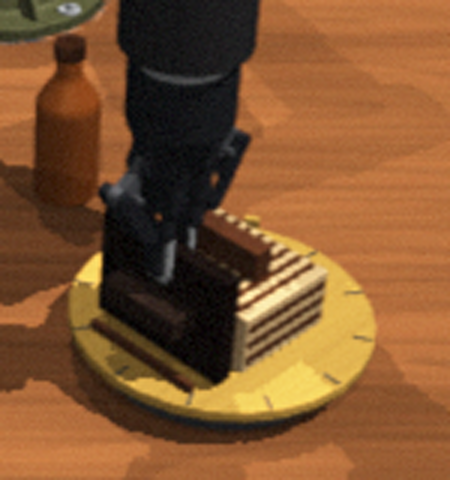

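The lid hangs between the box and the rail. Lowering in small steps until contact.

Call:
move_arm:
  steps: [0,0,0,0.001,0,0.002,0,0,0,0,0.001,0,0.004,0,0,0,0,0.001,0,0.005,0,0,0,0,0.001,0,0.0055,0,0,0,0,0.001,0,0.0055,0]

```text
time: 21.35
position: [0.6242, 0.1158, 0.1109]
ee_rot: [-180.0, 0.1, -138.0]
contact_force: [-0.1, 0.8, -2.2]
opening: 0.152
```

Run:
```python
from meas import *
log(); rel([.6240,.1154,.1095],down(-138))
```

```text
t 21.35 j [ 28.5   8.8  -1.9  -0.  -79.2 -76.6] p [0.6242 0.1158 0.1109] r [-1.7998e+02  1.3000e-01 -1.3804e+02] F [-0.1  0.8 -2.2] op 0.152
rot [-0.02  0.13 -0.04] | 0.1 shift [ 0.0004 -0.0002  0.0014] | 0.0015
```

Call:
move_arm:
  steps: [0,0.1,0,0,0,0.001,0,0,0.1,0,0,0,0.0015,0,0,0.1,0,0,0,0.002,0,0,0.1,0,0,0,0.002,0]

```text
time: 21.75
position: [0.6246, 0.1158, 0.1101]
ee_rot: [-179.9, 0.1, -138.0]
contact_force: [-2.1, -0.7, 4.8]
opening: 0.153
```

Run:
```python
from meas import *
log(); rel([.6240,.1154,.1095],down(-138))
```

```text
t 21.75 j [ 28.6   8.9  -1.9   0.  -79.1 -76.6] p [0.6246 0.1158 0.1101] r [-1.7993e+02  1.0000e-01 -1.3803e+02] F [-2.1 -0.7  4.8] op 0.153
rot [-0.07  0.1  -0.03] | 0.1 shift [0.0007 0.0001 0.0006] | 0.0009
```

Contact is made at about 5–7 N. Releasing gradually.

Call:
move_arm:
  steps: [0,0,0,0,0,0,17,0,0,0,0,0,0,20,0,0,0,0,0,0,24,0,0,0,0,0,0,28,0,0,0,0,0,0,33,0,0,0,0,0,0,37,0,0,0,0,0,0,37,0]
  squeeze: 20

```text
validation failed for argument at $.st...
```

Run:
```python
from meas import *
log()
im,P,c=shot("wrist","w18"); shot("scene","sc18");im=cv2.imread("pics/sc18.png");cv2.imwrite(f"pics/sc18c.png",cv2.resize(im[180:340,340:490],None,fx=4,fy=4,interpolation=2))
```

```text
t 21.75 j [ 28.6   8.9  -1.9   0.  -79.1 -76.6] p [0.6246 0.1158 0.1101] r [-1.7993e+02  1.0000e-01 -1.3803e+02] F [-2.1 -0.7  4.8] op 0.153
```

View pics/w18.png

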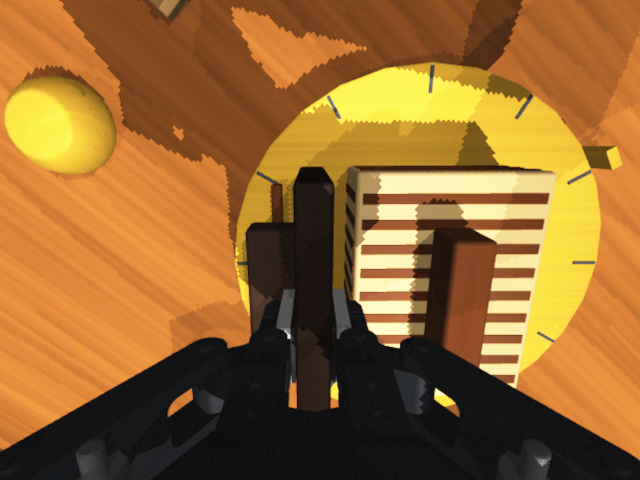

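View pics/sc18c.png

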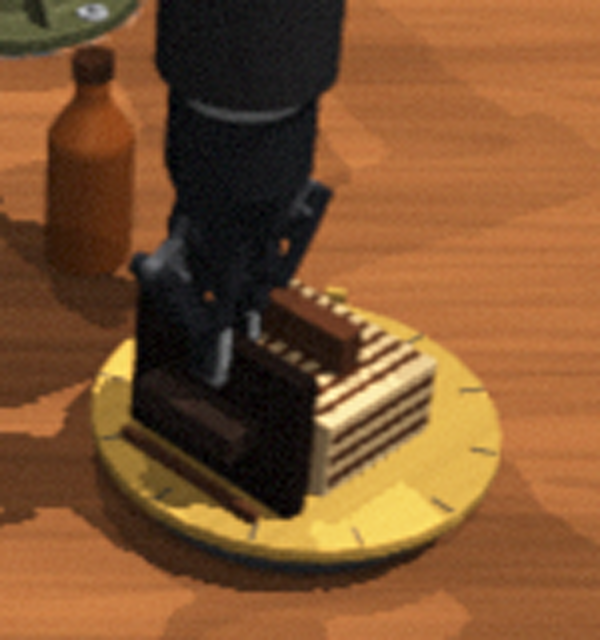

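The release call was refused because I had put one number too many in it. The lid is standing square in the bay, still gripped. Sending it again.

Call:
move_arm:
  steps: [0,0,0,0,0,0,17,0,0,0,0,0,0,20,0,0,0,0,0,0,24,0,0,0,0,0,0,28,0,0,0,0,0,0,33,0,0,0,0,0,0,37,0,0,0,0,0,0,37]
  squeeze: 20

```text
time: 22.55
position: [0.6245, 0.1158, 0.11]
ee_rot: [-179.9, 0.1, -138.0]
contact_force: [1.1, -0.4, 0.4]
opening: 0.366
```

Run:
```python
from meas import *
log()
im,P,c=shot("wrist","w19")
```

```text
t 22.55 j [ 28.6   8.9  -1.9   0.  -79.1 -76.6] p [0.6245 0.1158 0.11  ] r [-1.7993e+02  1.0000e-01 -1.3803e+02] F [ 1.1 -0.4  0.4] op 0.366
```

View pics/w19.png

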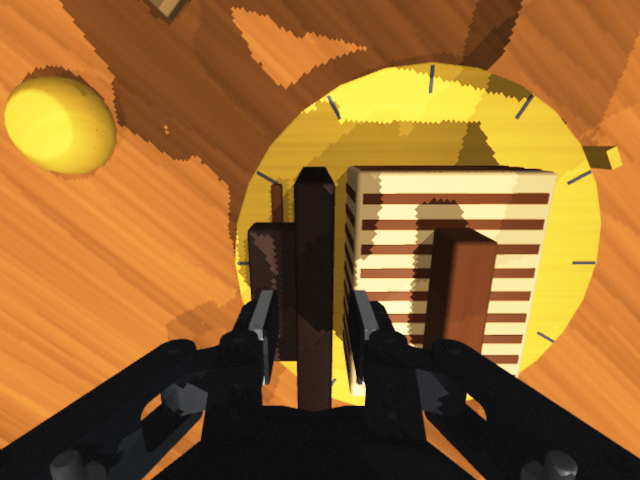

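The lid stands by itself, fingers clear on both sides (gaps at columns 285 and 342). Rising straight up.

Call:
move_arm:
  steps: [0,0,0,0,0,-0.01,37,0,0,0,0,0,-0.025,37,0,0,0,0,0,-0.045,37,0,0,0,0,0,-0.075,37,0,0,0,0,0,-0.105,37,0,0,0,0,0,-0.135,37,0,0,0,0,0,-0.15,37,0,0,0,0,0,-0.15,37]

```text
time: 23.4
position: [0.6252, 0.1158, 0.2652]
ee_rot: [-179.8, 0.5, -138.0]
contact_force: [0.1, -0.9, 0.1]
opening: 0.371
```

Run:
```python
from meas import *
log()
a=np.radians(-48); yp=np.array([np.cos(a),np.sin(a),0]); xp=np.array([yp[1],-yp[0],0])
for n in ("wrist","scene","side"):
    im,P,c=shot(n,n+"20")
    q=P[sel(P,.45,.62,.04,.29,.106,.125)]; q=q[((q[:,:2]-[.582,.164])@yp[:2])<.03]
    r=cv2.minAreaRect((q[:,:2]*1000).astype(np.float32)); print(n,"grip",np.round(r[0],1),np.round(r[1],1),round(r[2],1))
    rep(P,dict(boxtop=(.45,.72,.04,.29,.080,.09)))
    C=np.array([*r[0],0])/1000
    Q=np.stack([(P-C)@xp,(P-C)@yp,P[...,2]],-1)
    rep(Q,dict(lidtopedge=(-.08,.08,.045,.085,.120,.130)))
    m=sel(Q,-.07,.07,.05,.11,.06,.13)&(im.max(-1)<70); q=Q[m]
    k=q[abs(q[:,1]-np.median(q[:,1]))<.003]; print("face y",np.median(q[:,1]).round(4),"yaw/tilt",np.degrees(np.linalg.lstsq(np.c_[k[:,0],k[:,2],np.ones(len(k))],k[:,1],rcond=None)[0][:2]).round(2))
```

```text
t 23.4 j [ 28.6   7.5  12.8   0.1 -94.7 -76.6] p [0.6252 0.1158 0.2652] r [-179.76    0.48 -138.04] F [ 0.1 -0.9  0.1] op 0.371
wrist grip [581.5 163.2] [68.9 18.4] 42.0
boxtop 12122 [array([598.1, 145. ]), array([119.3, 141. ]), np.float64(42.0)] z [0.0836 0.0851 0.089 ]
lidtopedge 2446 [array([-1. , 64.1]), array([ 13.8, 119.9]), np.float64(89.7)] z [0.1235 0.1247 0.1258]
face y 0.0674 yaw/tilt [-0.19 -0.32]
scene grip [582.8 164. ] [70.7 20.7] 41.1
boxtop 989 [array([599.5, 146.1]), array([123. , 144.1]), np.float64(42.4)] z [0.0809 0.0845 0.0889]
lidtopedge 265 [array([-1.1, 64.1]), array([ 18. , 119.9]), np.float64(89.9)] z [0.1207 0.1233 0.1256]
face y 0.0699 yaw/tilt [ 0.15 -0.13]
side grip [584.3 165.2] [69.  18.6] 42.2
boxtop 3227 [array([590.9, 156.9]), array([120.4, 113.3]), np.float64(42.3)] z [0.0825 0.085  0.0873]
lidtopedge 611 [array([ 0.2, 64.1]), array([119.9,  16.4]), np.float64(0.1)] z [0.1215 0.1247 0.1266]
face y 0.0578 yaw/tilt [0.02 0.46]
```

View pics/wrist20.png

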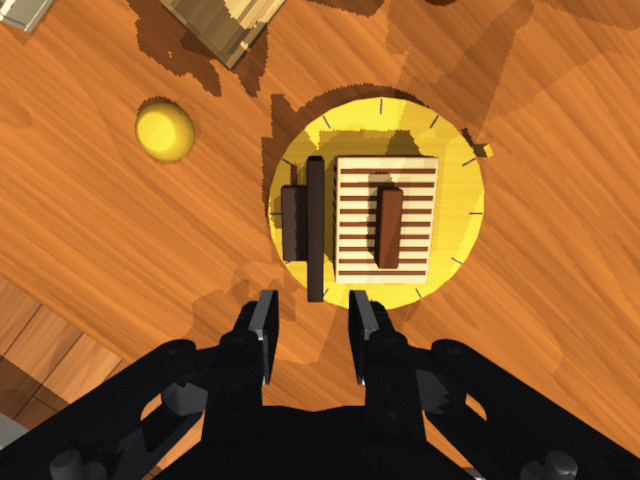

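View pics/scene20.png

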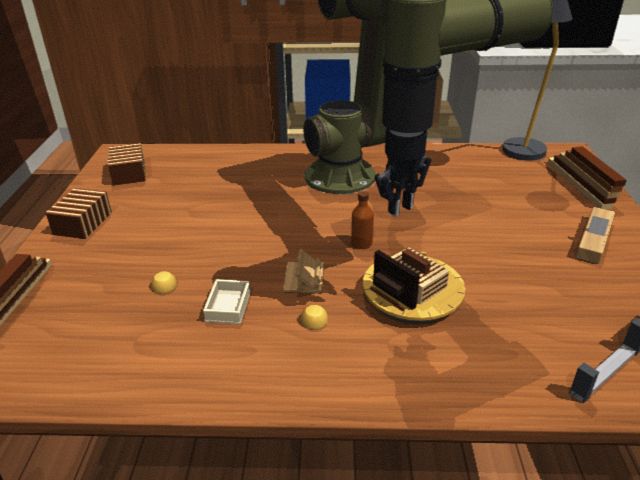

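The lid stands upright with its top edge centred at y=64.1 mm in all three cameras and its bar outward. Table angle is still 42° and the other objects are where they were. Handing in.

```bash
python3 -c "
from cell import finish_job
print(finish_job())"
```

```text
the job is handed in; nothing more can be done
None
```

The job is done and handed in at about 23.6 s of the 72 s allowed; no verdict was reported.

- **Turntable:** I held the grip bar and turned the plate 89° clockwise, just short of the third click, and let it settle there. Before and after, the box's long axis measured 90° apart within about 0.5° in the cameras, so it rests on the third click.
- **Lid:** I laid it bar-up on the rest against the lip and changed to a pinch on the overhanging edge. I then stood it on a long edge in the bay with the bar outward, and let go.

**Last checks, gripper clear:**
- The lid's top edge is centred 64.1 mm from the axis in all three cameras (bay middle is 64 mm).
- It is within about 1 mm of centre along the bay.
- It is square to within 0.2° and upright to within about 0.5°.
- By eye in the final pictures, the rest, insert, feet and bottle are where they started; I did not re-measure them.

**Disagreements and failures:**
- The wrist camera read 1–2 mm different from the two fixed cameras in absolute position, so I judged the fit by positions relative to the box in each camera.
- One release command was refused because it had a number too many. Nothing moved, and I sent it again corrected.

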